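# Prove the stop, then hold the inspection scope in the engine's plug hole

## Task

Before the engine on its turning stand is inspected, prove its stop: push the mushroom head fully down, let it spring up, then twist it clockwise by its bar as far as it goes to reset it. Then lift the scope out of its stand and lower its thin stem through the plug hole on top of the engine, never letting the scope touch the engine, until the tip hangs in the cylinder about midway between the underside of the head and the piston. Finish while still holding the scope there, upright, still and centred in the hole; leave everything else where it is.

Things in the scene. Friction and masses are not known exactly. Their poses are not given: they have to be found in the camera images.
- stop (a joint): travel of the sprung mushroom head of the stop station, m: 0 is up, 0.006 is fully down; it springs back up by itself when let go (about 1.5 N to start, 4 N fully down)
- stop_knob (a joint): twist of the mushroom head, rad: grows clockwise seen from above, hard end stop at 1.2 (reset); starts between 0 and 0.2; it stays where it is left (light friction)
- stop_top (a point): middle of the top of the finger bar on the mushroom head, 103 mm above the table with the head up. The upright bar is 40 mm long (along this point's x axis, which turns with the head), 12 mm wide (y), and stands 23 mm above the round black head, 44 mm across
- stop_box: stop station of the engine turning stand: fixed grey box, 85 x 85 mm and 55 mm tall, the black mushroom head on top; origin under its centre on the table
- engine: fixed finned engine on a turning stand, plug hole open at the top. Base plate 170 x 130 mm; cylinder head 106 mm square, its top face 150 mm above the table, with low fins (to 162 mm) and four nuts (to 164 mm), all at least 27 mm from the hole's axis; intake stub to -x, gear motor to +x; origin under the hole on the table, z up
- plug_hole (a point): centre of the mouth of the upright round plug hole in the top face of the head: 18 mm across, a flat dark seat ring (27 mm) round it, straight for 30 mm, then it opens into the cylinder, 60 mm wide; the piston crown lies 90 mm below this point; z up
- stand: fixed dark wooden scope stand, 100 x 90 mm, 125 mm tall; the scope hangs upright in the 14 mm hole in the middle of its 15 mm thick top board, the space below being open; origin under its centre on the table
- scope: rigid inspection scope, 0.22 kg: thin steel stem 8 mm across, 110 mm long, under a 34 mm round flange (8 mm tall) that rests on the stand; above it a black handle 28 x 28 mm (sides along x and y), 8 to 74 mm above the origin, then a 26 mm eyepiece up to 84 mm; light stub to +x, 12 to 20 mm up. Origin: on the axis at the flange's underside (top of the stem), z up the axis
- scope_grip (a point): point on the scope's axis in its handle at which to grip it, 52 mm above scope's origin and 162 mm above the stem's tip
- scope_tip (a point): lower end of the stem, on the axis, 110 mm below scope's origin
- spray_can: bystander: upright can, 56 mm across, 170 mm tall; not needed, leave it where it is
- oil_bottle: bystander: upright grey bottle, 68 mm across, 190 mm tall; not needed, leave it where it is
- wrench: bystander: wrench lying flat; not needed, leave it where it is
- screwdriver: bystander: screwdriver lying flat; not needed, leave it where it is
- bearing: bystander: steel ring 52 mm across, 16 mm tall, lying flat; not needed, leave it where it is
- spark_plug: bystander: the removed spark plug standing upright, 20 mm across, 58 mm tall; not needed, leave it where it is
- grease_jar: bystander: jar 64 mm across, 60 mm tall; not needed, leave it where it is

How it is judged:
On the way, in this order (a step that is already met when the one before it is completed fails the run):
1. the mushroom head is pushed fully down (value of joint stop above 0.005 m), for 0.1 s.
2. the head is up again and twisted clockwise to its end (value of joint stop_knob above 1 rad and value of joint stop below 0.002 m), for 0.2 s.
3. the scope is lifted clear of its stand, held in the fingers (height (world z) of scope_tip above 0.128 m and contact force between the fingers and scope above 1 N), for 0.1 s.
At the end, for the whole second after the job is handed in: The fingers hold the scope still and upright (within 4 degrees), its stem through the plug hole, the tip 40 to 80 mm below the mouth and within 3.5 mm of the hole's axis (the top of the stem within 4.5 mm), touching nothing of the engine; the stop head is up and twisted to 1.0 rad or more (all of step 2 and horizontal distance between scope_tip and plug_hole below 0.0035 m and horizontal distance between scope and plug_hole below 0.0045 m and angle between scope's own z axis and vertical below 0.07 rad and z of scope_tip in the frame of plug_hole between -0.08 and -0.04 m and contact force between scope and engine below 0.2 N and contact force between the fingers and scope above 1 N and linear speed of scope below 0.02 m/s); the arm keeps its last pose, push and grip.
It fails at once if the scope touches the engine (contact force between scope and engine above 0.3 N).
It fails at once if a bystander is moved more than 30 mm (distance of any of spray_can, oil_bottle, wrench, screwdriver, bearing, spark_plug, grease_jar from where it was at the start of the episode above 0.03 m).
It also fails if it takes over 70 s, if anything falls off the work surface, if the arm or the gripper's body presses on something with over 40 N, if the wrist force passes 120 N, or if a joint passes its speed limit or range.

## Robot

A 7-joint arm with a two-finger parallel gripper is mounted at the origin on the work surface. World frame = base frame: x ahead of the robot, y to its left, z up, the work surface at z = 0. Lengths are in m, angles in rad, forces in N, time in s.
With the tool pointing down it reaches from about 0.4 to 0.875 m from the base axis. Payload 19.3 kg.
Tool frame: the origin (TCP) lies at the very end of the fingers, on their centre line; the grasp point (between the pads) lies 19 mm behind it; x points along the fingers, y is the direction in which the jaws open and shut, and the axes are right-handed (so a half turn about x gives the same grasp; the last joint's range is limited). The gripper opens to 85 mm and grips with 20 to 120 N. Pads are 22 mm wide; open, the fingers measure 114 mm over their backs; the gripper's body (76 mm by 85 mm) begins 54 mm behind the grasp point. The pads swing forward as they close: fully open they stand 13 mm farther back than shut.
Start: joints at [1.279, 0.521, -0.036, 1.599, 0.021, 1.021, -0.113], TCP at [0.137, -0.61, 0.231] pointing down, gripper open.
Joint ranges: [-2.91, 2.91], [-0.3, 2.13], [-1.5, 1.42], [0.17, 2.43], [-1.26, 4.41], [0.16, 1.93], [-2.52, 2.52]. Speed limits (rad/s): [1.89, 1.89, 2.39, 2.39, 3.01, 3.01, 3.01].

## Interface

Orientations are given as [roll, pitch, yaw] about the fixed x, y, z axes, in that order (R = Rz(yaw) Ry(pitch) Rx(roll)).
In Python, from plant import arm, viewer gives the robot as it stands. The module is installed in compiled form; this text tells all that it offers.
- The arm moves only by the tool apply_moves, never from a script. Its argument "series" is a list of rows, each an object with "grip": the opening, from 0 (shut) to 1 (fully open); "travel": the shift along the tool's x, y, z scaled (see below), a list of three; "turn": the turn, a rotation vector about the tool's x, y, z scaled (see below), a list of three. In form: [{"grip": grip, "travel": [tx, ty, tz], "turn": [wx, wy, wz]}, ...]. A call has 1 to 5 rows; each row shifts and turns the pose as measured when the row begins, along the tool's axes as they then stand; what a row does not reach is not made up. The controller multiplies each number of a shift by 0.02 m and each number of a turn by 1.5 rad. A row lasts 1/12 s, in which the tool goes at most 41.7 mm and 7.16 degrees, less where a joint would pass 70% of its speed; a pose out of reach is approached as far as the arm can. A call with a number of a shift or a turn outside -1 to 1 is refused whole. A call with a gripper value outside its range is refused whole. The fingers move at their own pace and stop on an object; the grip force is fixed at half the most. Time passes only in rows, so rows that do not move let the fingers close. It gives the time, the measured TCP pose, the force and the opening at its end, in the units of the state.
- arm.observe(): the state, without advancing time (a new reading comes with each control period).
- viewer.capture(name): name is "scene" or "top" or "wrist"; returns a dict with "pixels" (384x512x3 uint8, red, green, blue), "K" (3x3 intrinsics, pixels), "T" (4x4, takes a point from camera to world coordinates). Camera axes: x right, y down, z forward; pixel columns grow to the right and rows downward; lengths in m; the calibration is good to about 2 mm. A picture is of the moment at which its call begins. There is no depth.
- arm.job_done(): hands the job in, once; it reports no verdict.
Trained networks look in a picture, given as the dict that the camera call returned (one of the last four; its "shot" number tells which), for a name from the list of things; names that differ only in an ending like _2 or _b are one class to them, and where a whole thing is asked for, a point or a joint stands for the part that bears it (a point fixed in the world has none). Each returns a list of dicts, best first, with "conf" (0 to 1); they miss things now and then, are a little off and sometimes report something else, mostly with a low value. They report only what shows in the picture. A call takes as long as a camera call.
- viewer.find_in(picture, target): "point" ([x, y, z] in m, in the coordinates of the camera as it stood for that picture, good to about 4 mm: the middle of the surface that is visible of it).
- viewer.regions_of(picture, target): "pixels" (384x512 bool, what is visible of it).
The state is a dict: "clock": time; "q": joint angles; "qvel": joint speeds; "joint_efforts": joint torques, N m; "tcp_pos": TCP position; "tool_rot": TCP orientation; "ft_force": force on the tool from outside, world axes, zero at the start; "wrist_torque": the same for the moment, N m; "width": finger opening in m.
Only numpy, scipy, OpenCV 4.12 (cv2) and the standard library are available. Lean on these libraries where they do the work, as an engineer would, in place of code of your own. Each camera call takes 0.05 s, during which the arm holds its last target.

## Working session

There is one attempt and no reset: what is moved stays moved. The work goes in short steps, Python scripts to look and compute and a tool call to move; the robot and the scene stay as the last step left them, time stands still between calls to the robot, and variables do not carry over. Pictures are saved under pics/ and viewed, and the job is handed in when it is done.

Besides the shell and the picture viewer there is one more tool, called after ">>>" as name(argument=value, ...), one argument or row to a line, values as JSON. apply_moves: Moves the arm, as the interface text tells. Its arguments: {"type":"object","properties":{"series":{"type":"array","items":{"type":"object","properties":{"grip":{"type":"number"},"travel":{"type":"array","items":{"type":"number"}},"turn":{"type":"array","items":{"type":"number"}}}}}},"required":["series"]}

```bash
mkdir -p pics; ls; cat > h.py <<'E'
import numpy as np, cv2
from plant import arm, viewer
def snap(name,fn):
    p=viewer.capture(name); cv2.imwrite(f'pics/{fn}.png',p['pixels'][:,:,::-1]); return p
def w(p,pt):
    return (p['T']@np.r_[pt,1])[:3]
def proj(p,P):
    c=np.linalg.inv(p['T'])@np.r_[P,1]; u=p['K']@c[:3]; return u[:2]/u[2]
def ray_z(p,uv,z):
    d=p['T'][:3,:3]@np.linalg.inv(p['K'])@np.r_[uv,1]; o=p['T'][:3,3]
    return o+d*(z-o[2])/d[2]
E
python3 - <<'E'
from h import *
s=arm.observe()
for k,v in s.items(): print(k,np.round(v,3))
for c in ['scene','top','wrist']:
    p=snap(c,c+'0')
    print(c,p['T'].round(3).tolist(),p['K'].round(1).tolist())
    for t in ['stop_box','stop_top','engine','plug_hole','stand','scope','oil_bottle','spray_can','spark_plug','grease_jar']:
        r=viewer.find_in(p,t)
        print(t,[(w(p,x['point']).round(3).tolist(),round(x['conf'],2)) for x in r[:2]])
print(arm.observe()['clock'])
E
```

```text
pics
clock 0.0
q [ 1.279  0.522 -0.036  1.6    0.021  1.021 -0.113]
qvel [-0.001  0.001 -0.002 -0.     0.001 -0.001 -0.001]
joint_efforts [-2.0000e-03 -9.2712e+01  1.9780e+00 -3.6993e+01  1.8000e-02  8.0000e-03
 -0.0000e+00]
tcp_pos [ 0.137 -0.609  0.231]
tool_rot [-1.466  1.57   1.897]
ft_force [0.064 0.746 0.764]
wrist_torque [-0.007 -0.001 -0.007]
width 0.085
scene [[-0.405, 0.631, -0.662, 1.282], [0.914, 0.277, -0.295, 0.346], [-0.003, -0.725, -0.689, 0.892], [0.0, 0.0, 0.0, 1.0]] [[485.6, 0.0, 252.0], [0.0, 485.6, 192.7], [0.0, 0.0, 1.0]]
stop_box [([0.506, -0.302, 0.055], 0.72), ([0.476, 0.325, 0.169], 0.72)]
stop_top [([0.499, -0.311, 0.087], 0.71)]
engine [([0.651, 0.05, 0.092], 0.7)]
plug_hole [([0.643, 0.054, 0.092], 0.65)]
stand [([0.49, 0.327, 0.054], 0.88)]
scope [([0.475, 0.327, 0.168], 0.64)]
oil_bottle [([0.727, -0.29, 0.113], 0.97)]
spray_can [([0.739, 0.264, 0.126], 0.77), ([0.625, 0.185, 0.026], 0.71)]
spark_plug []
grease_jar [([0.642, -0.191, 0.049], 0.57)]
top [[0.016, -0.984, 0.177, 0.313], [-1.0, -0.018, -0.012, 0.021], [0.015, -0.177, -0.984, 1.408], [0.0, 0.0, 0.0, 1.0]] [[437.4, 0.0, 257.6], [0.0, 437.4, 194.3], [0.0, 0.0, 1.0]]
stop_box [([0.488, -0.305, 0.052], 0.73)]
stop_top [([0.493, -0.312, 0.075], 0.59)]
engine [([0.592, 0.041, 0.15], 0.64)]
plug_hole [([0.593, 0.035, 0.148], 0.85)]
stand []
scope [([0.463, 0.319, 0.197], 0.76)]
oil_bottle [([0.7, -0.293, 0.128], 0.9), ([0.62, -0.19, 0.061], 0.33)]
spray_can [([0.702, 0.26, 0.156], 0.72), ([0.701, -0.294, 0.126], 0.42)]
spark_plug []
grease_jar [([0.618, -0.192, 0.06], 0.7)]
wrist [[0.22, -0.931, -0.291, 0.213], [-0.975, -0.211, -0.065, -0.593], [-0.001, 0.298, -0.955, 0.374], [0.0, 0.0, 0.0, 1.0]] [[310.6, 0.0, 255.2], [0.0, 310.6, 192.5], [0.0, 0.0, 1.0]]
stop_box []
stop_top []
engine []
plug_hole []
stand []
scope []
oil_bottle []
spray_can []
spark_plug []
grease_jar []
1.65
```

View images.

```bash
python3 - <<'E'
import cv2
a=cv2.imread('pics/scene0.png');cv2.imwrite('pics/scene0b.png',cv2.resize(a,(800,600),interpolation=cv2.INTER_CUBIC))
a=cv2.imread('pics/top0.png');cv2.imwrite('pics/top0b.png',cv2.resize(a,(800,600),interpolation=cv2.INTER_CUBIC))
E
```

```text
(no output)
```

View pics/scene0b.png

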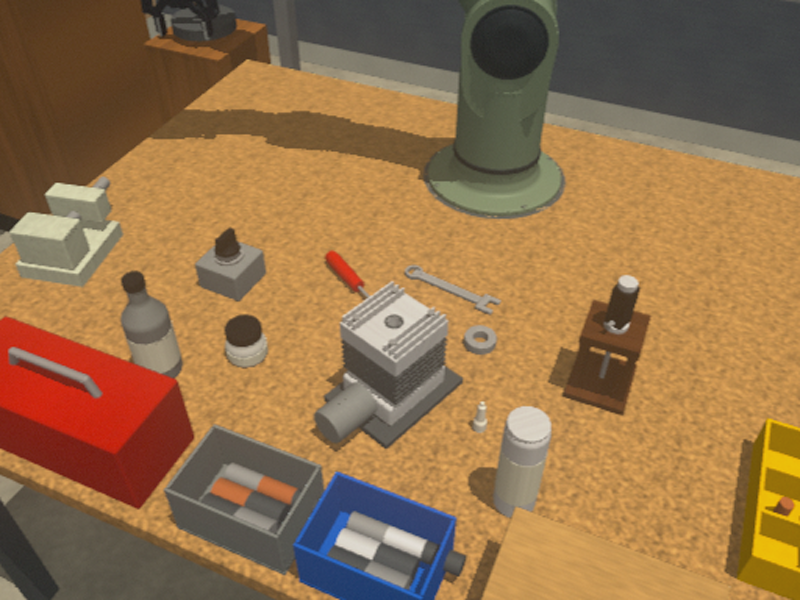

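View pics/top0b.png

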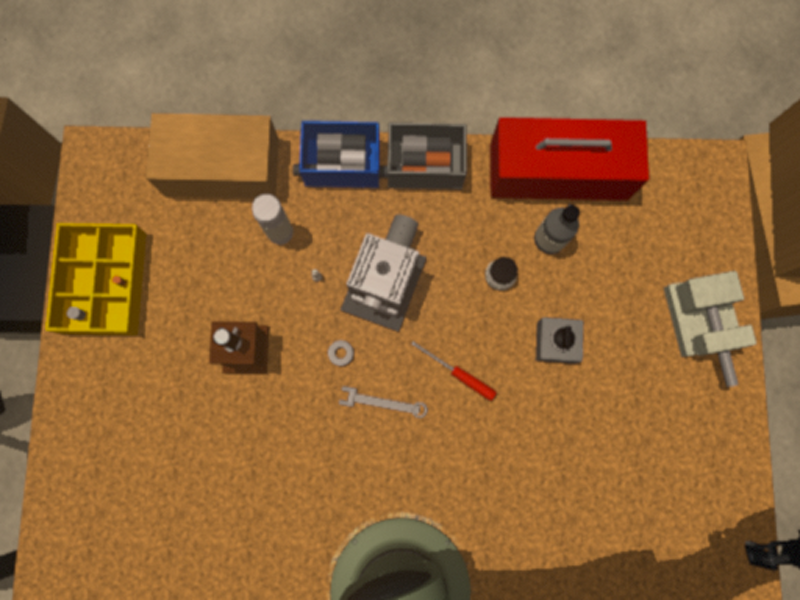

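```bash
cat >> h.py <<'E'
from scipy.spatial.transform import Rotation as Ro
def R():
    return Ro.from_euler('xyz',arm.observe()['tool_rot']).as_matrix()
def go(P,yaw=None):
    s=arm.observe(); r=Ro.from_euler('xyz',s['tool_rot']).as_matrix()
    d=r.T@(np.array(P)-s['tcp_pos'])
    print('pos',np.round(s['tcp_pos'],4),'clk',round(s['clock'],2),'F',np.round(s['ft_force'],1),'w',round(s['width'],4),'q7',round(s['q'][6],2))
    print('travel units total',np.round(d/0.02,3))
    # tilt error & yaw: make x down, y along yaw angle
    ya=np.arctan2(r[1,1],r[0,1]); print('jaw yaw deg',np.degrees(ya).round(2),'tilt xaxis',r[:,0].round(4))
    if yaw is None: yaw=ya
    y=np.array([np.cos(yaw),np.sin(yaw),0]); x=np.array([0,0,-1.]); t=np.stack([x,y,np.cross(x,y)],1)
    rv=Ro.from_matrix(r.T@t).as_rotvec(); print('turn total',np.round(rv/1.5,4),'deg',np.degrees(rv).round(2))
E
python3 - <<'E'
from h import *
print(R().round(3).tolist())
go([0.49,-0.31,0.2])
p={}
import pickle
p=viewer.capture('top'); q=viewer.capture('scene')
k=1.5625
def u(a,b): return [(a+.5)/k-.5,(b+.5)/k-.5]
def tri(p1,uv1,p2,uv2):
    def ray(p,uv):
        d=p['T'][:3,:3]@np.linalg.inv(p['K'])@np.r_[uv,1]; return p['T'][:3,3],d/np.linalg.norm(d)
    A=np.zeros((3,3));b=np.zeros(3)
    for o,d in [ray(p1,uv1),ray(p2,uv2)]:
        M=np.eye(3)-np.outer(d,d);A+=M;b+=M@o
    return np.linalg.solve(A,b)
print('hole top z.15',ray_z(p,u(383,268),.15),'scene',ray_z(q,u(395,321),.15),tri(p,u(383,268),q,u(395,321)))
print('eyepiece top z.209',ray_z(p,u(221,338),.209),'scene',ray_z(q,u(627,284),.209))
E
```

```text
[[-0.0, 0.22, -0.976], [0.0, -0.976, -0.22], [-1.0, -0.0, 0.0]]
pos [ 0.1375 -0.6097  0.2313] clk 1.65 F [ 0.3 -0.4  0.5] w 0.0852 q7 -0.11
travel units total [  1.565 -10.741 -20.491]
jaw yaw deg -77.29 tilt xaxis [-0.  0. -1.]
turn total [0. 0. 0.] deg [0. 0. 0.]
hole top z.15 [0.60709759 0.04377086 0.15      ] scene [0.60542154 0.04527804 0.15      ] [0.60652826 0.04468527 0.15089943]
eyepiece top z.209 [0.4614909  0.32508314 0.209     ] scene [0.47068755 0.32473215 0.209     ]
```

>>> apply_moves(
  series=[
    {"grip":0,"travel":[0,-0.5,-1],"turn":[0,0,0]},
    {"grip":0,"travel":[0,-0.5,-1],"turn":[0,0,0]},
    {"grip":0,"travel":[0,-0.5,-1],"turn":[0,0,0]},
    {"grip":0,"travel":[0,-0.5,-1],"turn":[0,0,0]},
    {"grip":0,"travel":[0,-0.5,-1],"turn":[0,0,0]},
  ],
)

```text
clock: 2.17
tcp_pos: [0.2219, -0.5393, 0.2307]
tool_rot: [0.282, 1.568, -2.646]
ft_force: [0.3, -0.0, 0.6]
width: 0.0256
```

>>> apply_moves(
  series=[
    {"grip":0,"travel":[0,-0.5,-1],"turn":[0,0,0]},
    {"grip":0,"travel":[0,-0.5,-1],"turn":[0,0,0]},
    {"grip":0,"travel":[0,-0.5,-1],"turn":[0,0,0]},
    {"grip":0,"travel":[0,-0.5,-1],"turn":[0,0,0]},
    {"grip":0,"travel":[0,-0.5,-1],"turn":[0,0,0]},
  ],
)

```text
clock: 2.58
tcp_pos: [0.3129, -0.4655, 0.2309]
tool_rot: [0.644, 1.568, -2.284]
ft_force: [0.2, -0.5, -0.4]
width: -0.0002
```

>>> apply_moves(
  series=[
    {"grip":0,"travel":[0,-0.5,-1],"turn":[0,0,0]},
    {"grip":0,"travel":[0,-0.5,-1],"turn":[0,0,0]},
    {"grip":0,"travel":[0,-0.5,-1],"turn":[0,0,0]},
    {"grip":0,"travel":[0,-0.5,-1],"turn":[0,0,0]},
    {"grip":0,"travel":[0,-0.5,-0.5],"turn":[0,0,0]},
  ],
)

```text
clock: 3.0
tcp_pos: [0.3958, -0.3931, 0.2311]
tool_rot: [1.266, 1.568, -1.661]
ft_force: [0.2, 0.2, -0.5]
width: 0.0001
```

```bash
python3 - <<'E'
from h import *
go([0.49,-0.31,0.2])
E
```

```text
pos [ 0.3958 -0.3931  0.2311] clk 3.0 F [ 0.2  0.2 -0.5] w 0.0001 q7 -0.74
travel units total [ 1.544 -3.06  -5.488]
jaw yaw deg -77.71 tilt xaxis [-2.0e-04 -2.6e-03 -1.0e+00]
turn total [-0.      0.0005 -0.0017] deg [-0.    0.05 -0.14]
```

>>> apply_moves(
  series=[
    {"grip":0,"travel":[0.2,-0.6,-1],"turn":[0,0,0]},
    {"grip":0,"travel":[0.2,-0.6,-1],"turn":[0,0,0]},
    {"grip":0,"travel":[0.2,-0.6,-1],"turn":[0,0,0]},
    {"grip":0,"travel":[0.2,-0.6,-1],"turn":[0,0,0]},
    {"grip":0,"travel":[0.2,-0.6,-1],"turn":[0,0,0]},
  ],
)

```text
clock: 3.42
tcp_pos: [0.4835, -0.3106, 0.2115]
tool_rot: [1.595, 1.566, -1.334]
ft_force: [-0.7, -0.5, 0.0]
width: 0.0003
```

>>> apply_moves(
  series=[
    {"grip":0,"travel":[0,-0.2,-0.8],"turn":[0,0,0]},
    {"grip":0,"travel":[0,0,0],"turn":[0,0,0]},
  ],
)

```text
clock: 3.58
tcp_pos: [0.5022, -0.2984, 0.2107]
tool_rot: [1.949, 1.568, -0.975]
ft_force: [1.0, 1.1, 0.0]
width: 0.0003
```

```bash
python3 - <<'E'
from h import *
go([0.49,-0.31,0.2])
p=snap('wrist','w1')
s=np.array([1]);print(p['T'].round(4).tolist())
for t in ['stop_top','stop_box']:
    r=viewer.find_in(p,t); print(t,[(w(p,x['point']).round(3).tolist(),round(x['conf'],2)) for x in r[:2]])
for t in ['top','scene']: snap(t,t+'1')
np.savez('w1.npz',T=p['T'],K=p['K'])
E
python3 -c "
import cv2
a=cv2.imread('pics/w1.png');cv2.imwrite('pics/w1b.png',cv2.resize(a,(800,600),interpolation=cv2.INTER_CUBIC))"
```

```text
pos [ 0.5022 -0.2984  0.2107] clk 3.58 F [1.  1.1 0. ] w 0.0003 q7 -0.99
travel units total [0.535 0.435 0.72 ]
jaw yaw deg -77.54 tilt xaxis [ 0.0018 -0.0027 -1.    ]
turn total [ 0.     -0.0008 -0.002 ] deg [ 0.   -0.07 -0.17]
[[0.2162, -0.9325, -0.2892, 0.5772], [-0.9764, -0.2057, -0.0664, -0.2815], [0.0024, 0.2967, -0.955, 0.3532], [0.0, 0.0, 0.0, 1.0]]
stop_top [([0.492, -0.309, 0.08], 0.94), ([0.621, -0.209, 0.062], 0.48)]
stop_box [([0.499, -0.313, 0.056], 0.61)]
```

View pics/w1b.png

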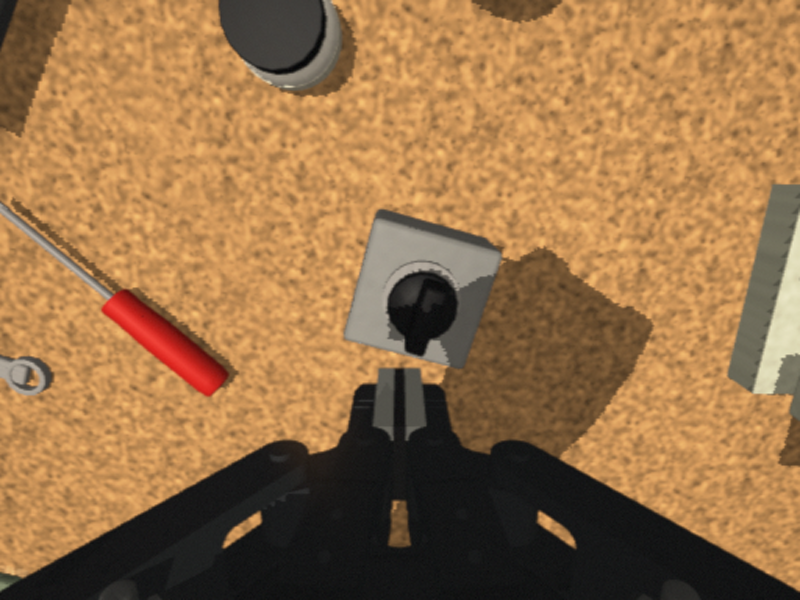

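```bash
python3 - <<'E'
import cv2,numpy as np
a=cv2.imread('pics/w1.png')[125:245,205:335]
a=cv2.resize(a,None,fx=6,fy=5,interpolation=cv2.INTER_CUBIC) if 0 else cv2.resize(a,None,fx=5,fy=5,interpolation=cv2.INTER_CUBIC)
a=(255*(a/255.)**0.5).astype('uint8')
cv2.imwrite('pics/w1c.png',a)
E
```

```text
(no output)
```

View pics/w1c.png

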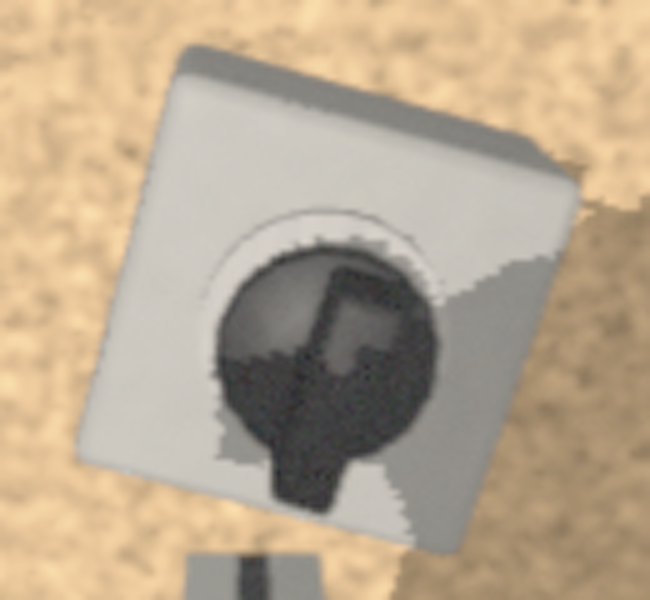

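```bash
python3 - <<'E'
from h import *
p=dict(np.load('w1.npz'))
def c(x,y): return [205+(x+.5)/5-.5,125+(y+.5)/5-.5]
n=ray_z(p,c(302,502),.103);f=ray_z(p,c(369,309),.103);print(n,f,np.linalg.norm(f-n),(n+f)/2,np.degrees(np.arctan2(*(f-n)[[1,0]])))
h=ray_z(p,c(328,355),.080);print('head centre z.08',h)
for q in [(185,72),(80,455),(455,550),(575,185)]: print(ray_z(p,c(*q),.055))
# overlay model
a=cv2.imread('pics/w1c.png')
m=(n+f)/2
for yaw in [None]:
    m=np.array([.4915,-.3105,.103]); ya=np.arctan2(*(f-n)[[1,0]])
    X=np.array([np.cos(ya),np.sin(ya),0]);Y=np.array([-X[1],X[0],0])
    for z in [0,-.023]:
        pts=[proj(p,m+X*sx*.02+Y*sy*.006+[0,0,z]) for sx,sy in [(1,1),(1,-1),(-1,-1),(-1,1)]]
        pts=np.array([[(u-205+.5)*5-.5,(v-125+.5)*5-.5] for u,v in pts]).astype(int)
        cv2.polylines(a,[pts],True,(0,0,255) if z==0 else (0,255,0),1)
cv2.imwrite('pics/w1d.png',a)
E
```

```text
[ 0.47429832 -0.31368103  0.103     ] [ 0.51085838 -0.31676198  0.103     ] 0.03668964922449571 [ 0.49257835 -0.31522151  0.103     ] -4.816989695677983
head centre z.08 [ 0.4945273 -0.3147042  0.08     ]
[ 0.53630247 -0.27802437  0.055     ]
[ 0.4549252  -0.27286983  0.055     ]
[ 0.45083979 -0.3536913   0.055     ]
[ 0.53126728 -0.35679936  0.055     ]
```

View pics/w1d.png

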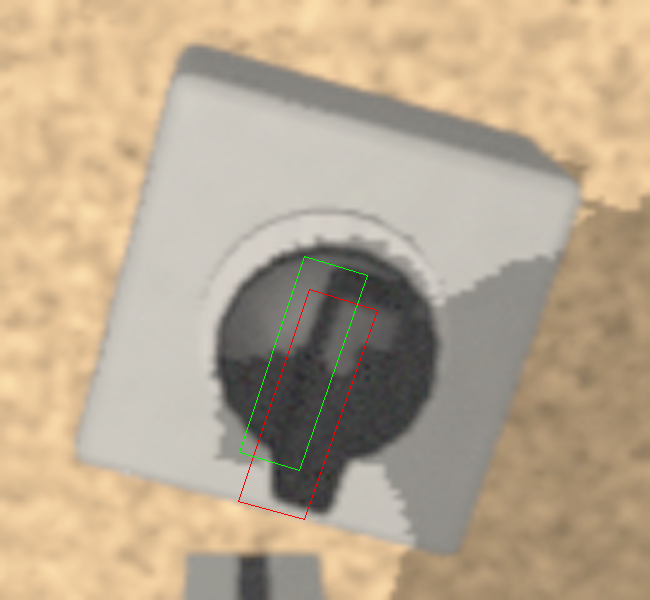

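>>> apply_moves(
  series=[
    {"grip":0,"travel":[0.8,0.72,0.62],"turn":[0,0,0]},
    {"grip":0,"travel":[1,0,0],"turn":[0,0,0]},
    {"grip":0,"travel":[1,0,0],"turn":[0,0,0]},
    {"grip":0,"travel":[1,0,0],"turn":[0,0,0]},
    {"grip":0,"travel":[0,0,0],"turn":[0,0,0]},
  ],
)

```text
clock: 4.25
tcp_pos: [0.4865, -0.3245, 0.135]
tool_rot: [1.817, 1.562, -1.119]
ft_force: [-0.6, 0.6, 0.1]
width: -0.0001
```

```bash
python3 - <<'E'
from h import *
go([0.493,-0.3153,0.104])
E
```

```text
pos [ 0.4865 -0.3245  0.135 ] clk 4.25 F [-0.6  0.6  0.1] w -0.0001 q7 -0.97
travel units total [ 1.546 -0.399 -0.41 ]
jaw yaw deg -78.22 tilt xaxis [ 0.0039 -0.008  -1.    ]
turn total [ 0.     -0.0014 -0.0058] deg [ 0.   -0.12 -0.49]
```

>>> apply_moves(
  series=[
    {"grip":0,"travel":[0.5,-0.4,-0.4],"turn":[0,0,-0.006]},
    {"grip":0,"travel":[0.5,0,0],"turn":[0,0,0]},
    {"grip":0,"travel":[0,0,0],"turn":[0,0,0]},
  ],
)

```text
clock: 4.5
tcp_pos: [0.4927, -0.316, 0.1152]
tool_rot: [-3.094, 1.568, 0.25]
ft_force: [-0.7, 0.9, 0.2]
width: 0.0004
```

```bash
python3 - <<'E'
from h import *
go([0.493,-0.3153,0.104])
E
```

```text
pos [ 0.4927 -0.316   0.1152] clk 4.5 F [-0.7  0.9  0.2] w 0.0004 q7 -0.99
travel units total [ 0.558 -0.03  -0.02 ]
jaw yaw deg -78.38 tilt xaxis [ 2.7e-03  7.0e-04 -1.0e+00]
turn total [-0.     -0.0019  0.0001] deg [-0.   -0.16  0.01]
```

>>> apply_moves(
  series=[
    {"grip":0,"travel":[0.4,0,0],"turn":[0,0,0]},
    {"grip":0,"travel":[0.2,0,0],"turn":[0,0,0]},
    {"grip":0,"travel":[0,0,0],"turn":[0,0,0]},
  ],
)

```text
clock: 4.75
tcp_pos: [0.4936, -0.316, 0.1033]
tool_rot: [2.913, 1.566, -0.025]
ft_force: [1.1, -0.5, -0.1]
width: -0.0
```

>>> apply_moves(
  series=[
    {"grip":0,"travel":[0.1,0,0],"turn":[0,0,0]},
    {"grip":0,"travel":[0.1,0,0],"turn":[0,0,0]},
  ],
)

```text
clock: 4.92
tcp_pos: [0.4939, -0.3162, 0.0997]
tool_rot: [2.827, 1.566, -0.111]
ft_force: [-1.9, 1.1, 3.2]
width: 0.0002
```

>>> apply_moves(
  series=[
    {"grip":0,"travel":[0.1,0,0],"turn":[0,0,0]},
    {"grip":0,"travel":[0,0,0],"turn":[0,0,0]},
  ],
)

```text
clock: 5.08
tcp_pos: [0.4938, -0.3162, 0.0978]
tool_rot: [2.81, 1.566, -0.128]
ft_force: [-1.1, 1.5, 3.7]
width: 0.0001
```

>>> apply_moves(
  series=[
    {"grip":0,"travel":[0.1,0,0],"turn":[0,0,0]},
    {"grip":0,"travel":[0,0,0],"turn":[0,0,0]},
  ],
)

```text
clock: 5.25
tcp_pos: [0.4944, -0.3164, 0.097]
tool_rot: [2.715, 1.564, -0.223]
ft_force: [-3.4, 2.2, 7.4]
width: -0.0001
```

>>> apply_moves(
  series=[
    {"grip":0,"travel":[0.08,0,0],"turn":[0,0,0]},
    {"grip":0,"travel":[0,0,0],"turn":[0,0,0]},
  ],
)

```text
clock: 5.42
tcp_pos: [0.4948, -0.3167, 0.0972]
tool_rot: [2.641, 1.563, -0.297]
ft_force: [-1.5, 0.6, 3.6]
width: 0.0001
```

>>> apply_moves(
  series=[
    {"grip":0,"travel":[0.12,0,0],"turn":[0,0,0]},
    {"grip":0,"travel":[0.12,0,0],"turn":[0,0,0]},
    {"grip":0,"travel":[0.12,0,0],"turn":[0,0,0]},
  ],
)

```text
clock: 5.67
tcp_pos: [0.4965, -0.3178, 0.0959]
tool_rot: [2.518, 1.557, -0.422]
ft_force: [-17.9, 11.4, 53.7]
width: -0.0003
```

>>> apply_moves(
  series=[
    {"grip":0,"travel":[-0.5,0,0],"turn":[0,0,0]},
    {"grip":0,"travel":[-0.8,0,0],"turn":[0,0,0]},
    {"grip":0,"travel":[-0.9,0,0],"turn":[0,0,0]},
    {"grip":0.6,"travel":[-0.9,0,0],"turn":[0,0,0]},
    {"grip":0.6,"travel":[0,0,0],"turn":[0,0,0]},
  ],
)

```text
clock: 6.08
tcp_pos: [0.496, -0.3177, 0.1616]
tool_rot: [2.496, 1.556, -0.443]
ft_force: [-0.4, -0.4, 0.5]
width: 0.0232
```

>>> apply_moves(
  series=[
    {"grip":0.6,"travel":[0,0,0],"turn":[-0.08,0,0]},
    {"grip":0.6,"travel":[0,0,0],"turn":[-0.083,0,0]},
    {"grip":0.6,"travel":[0,0,0],"turn":[-0.083,0,0]},
    {"grip":0.6,"travel":[0,0,0],"turn":[-0.083,0,0]},
    {"grip":0.6,"travel":[0,0,0],"turn":[-0.083,0,0]},
  ],
)

```text
clock: 6.5
tcp_pos: [0.4972, -0.3182, 0.1624]
tool_rot: [1.825, 1.552, -0.491]
ft_force: [0.2, 0.1, -0.5]
width: 0.0513
```

```bash
python3 - <<'E'
from h import *
go([0.493,-0.3153,0.17],np.radians(85))
print(arm.observe()['q'].round(2))
E
```

```text
pos [ 0.4972 -0.3182  0.1624] clk 6.5 F [ 0.2  0.1 -0.5] w 0.0513 q7 -0.45
travel units total [-0.385 -0.244  0.036]
jaw yaw deg -42.71 tilt xaxis [ 0.017  -0.0091 -0.9998]
turn total [-1.4858  0.0121 -0.0104] deg [-127.7     1.04   -0.89]
[ 0.67  0.55 -0.29  1.77  0.2   0.84 -0.45]
```

>>> apply_moves(
  series=[
    {"grip":0.6,"travel":[0,0,0],"turn":[-0.083,0,0]},
    {"grip":0.6,"travel":[0,0,0],"turn":[-0.083,0,0]},
    {"grip":0.6,"travel":[0,0,0],"turn":[-0.083,0,0]},
    {"grip":0.6,"travel":[0,0,0],"turn":[-0.083,0,0]},
    {"grip":0.6,"travel":[0,0,0],"turn":[-0.083,0,0]},
  ],
)

```text
clock: 6.92
tcp_pos: [0.4974, -0.3185, 0.1609]
tool_rot: [1.225, 1.551, -0.466]
ft_force: [0.2, -0.4, 0.5]
width: 0.0512
```

>>> apply_moves(
  series=[
    {"grip":0.6,"travel":[0,0,0],"turn":[-0.083,0,0]},
    {"grip":0.6,"travel":[0,0,0],"turn":[-0.083,0,0]},
    {"grip":0.6,"travel":[0,0,0],"turn":[-0.083,0,0]},
    {"grip":0.6,"travel":[0,0,0],"turn":[-0.083,0,0]},
    {"grip":0.6,"travel":[0,0,0],"turn":[-0.083,0,0]},
  ],
)

```text
clock: 7.33
tcp_pos: [0.4974, -0.3188, 0.1594]
tool_rot: [0.643, 1.55, -0.424]
ft_force: [0.7, 0.2, -0.6]
width: 0.0515
```

>>> apply_moves(
  series=[
    {"grip":0.6,"travel":[0,0,0],"turn":[-0.083,0,0]},
    {"grip":0.6,"travel":[0,0,0],"turn":[-0.083,0,0]},
    {"grip":0.6,"travel":[0,0,0],"turn":[-0.083,0,0]},
    {"grip":0.6,"travel":[0,0,0],"turn":[-0.083,0,0]},
    {"grip":0.6,"travel":[0,0,0],"turn":[-0.083,0,0]},
  ],
)

```text
clock: 7.75
tcp_pos: [0.4975, -0.3191, 0.1578]
tool_rot: [0.073, 1.549, -0.368]
ft_force: [-0.6, 1.3, -0.0]
width: 0.0514
```

```bash
python3 - <<'E'
from h import *
go([0.493,-0.3153,0.17],np.radians(85))
print(arm.observe()['q'].round(2))
E
```

```text
pos [ 0.4975 -0.3191  0.1578] clk 7.75 F [-0.6  1.3 -0. ] w 0.0514 q7 1.14
travel units total [-0.615  0.078 -0.273]
jaw yaw deg 64.72 tilt xaxis [ 0.0201 -0.0077 -0.9998]
turn total [-0.236   0.0143  0.0015] deg [-20.28   1.23   0.13]
[ 0.98  0.65 -0.75  1.75  0.53  0.94  1.14]
```

>>> apply_moves(
  series=[
    {"grip":0.6,"travel":[0,0,0],"turn":[-0.078,0.014,0]},
    {"grip":0.6,"travel":[0,0,0],"turn":[-0.078,0,0]},
    {"grip":0.6,"travel":[0,0,0],"turn":[-0.07,0,0]},
    {"grip":0.6,"travel":[0,0,-0.2],"turn":[0,0,0]},
    {"grip":0.6,"travel":[0,0,0],"turn":[0,0,0]},
  ],
)

```text
clock: 8.17
tcp_pos: [0.493, -0.3192, 0.1559]
tool_rot: [1.492, 1.568, 1.41]
ft_force: [-0.3, -0.0, -0.6]
width: 0.051
```

```bash
python3 - <<'E'
from h import *
go([0.493,-0.3153,0.084],np.radians(85))
p=snap('wrist','w2');np.savez('w2.npz',T=p['T'],K=p['K'])
a=cv2.resize(p['pixels'][:,:,::-1],None,fx=1.5,fy=1.5,interpolation=cv2.INTER_CUBIC);a=(255*(a/255.)**0.5).astype('uint8')
cv2.imwrite('pics/w2b.png',a)
E
```

```text
pos [ 0.493  -0.3192  0.1559] clk 8.17 F [-0.3 -0.  -0.6] w 0.051 q7 1.46
travel units total [ 3.594  0.183 -0.015]
jaw yaw deg 85.3 tilt xaxis [ 4.0e-04  2.6e-03 -1.0e+00]
turn total [ 0.0035  0.0001 -0.0017] deg [ 0.3   0.01 -0.15]
```

View pics/w2b.png

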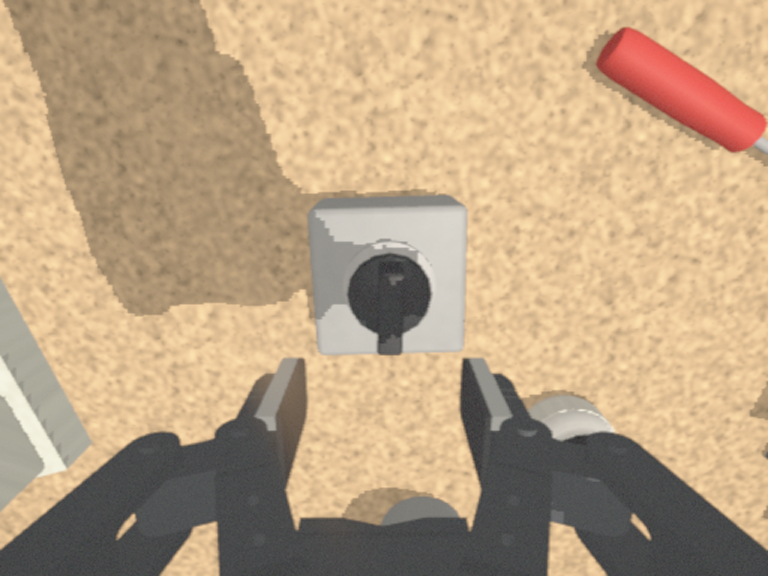

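>>> apply_moves(
  series=[
    {"grip":0.6,"travel":[0.8,0.18,0],"turn":[0,0,0]},
    {"grip":0.6,"travel":[0.9,0,0],"turn":[0,0,0]},
    {"grip":0.6,"travel":[0.9,0,0],"turn":[0,0,0]},
    {"grip":0.6,"travel":[0.5,0,0],"turn":[0,0,0]},
    {"grip":0.6,"travel":[0,0,0],"turn":[0,0,0]},
  ],
)

```text
clock: 8.63
tcp_pos: [0.494, -0.3162, 0.0927]
tool_rot: [0.078, 1.568, -0.021]
ft_force: [0.0, 1.4, 0.2]
width: 0.0509
```

```bash
python3 - <<'E'
from h import *
go([0.493,-0.3153,0.085],np.radians(85))
E
```

```text
pos [ 0.494  -0.3162  0.0927] clk 8.63 F [0.  1.4 0.2] w 0.0509 q7 1.38
travel units total [ 0.383  0.037 -0.058]
jaw yaw deg 84.29 tilt xaxis [ 2.9e-03 -1.0e-04 -1.0e+00]
turn total [-0.0083  0.002  -0.0001] deg [-0.71  0.17 -0.01]
```

>>> apply_moves(
  series=[
    {"grip":0.6,"travel":[0.33,0.03,-0.05],"turn":[-0.008,0.002,0]},
    {"grip":0.6,"travel":[0,0,0],"turn":[0,0,0]},
    {"grip":0,"travel":[0,0,0],"turn":[0,0,0]},
    {"grip":0,"travel":[0,0,0],"turn":[0,0,0]},
    {"grip":0,"travel":[0,0,0],"turn":[0,0,0]},
  ],
)

```text
clock: 9.05
tcp_pos: [0.4941, -0.3156, 0.0878]
tool_rot: [-0.489, 1.569, -0.579]
ft_force: [0.0, -0.1, 0.4]
width: 0.0152
```

>>> apply_moves(
  series=[
    {"grip":0,"travel":[0,0,0],"turn":[0,0,0]},
    {"grip":0,"travel":[0,0,0],"turn":[0,0,0]},
    {"grip":0,"travel":[0,0,0],"turn":[0,0,0]},
  ],
)

```text
clock: 9.3
tcp_pos: [0.4941, -0.3159, 0.0882]
tool_rot: [-0.505, 1.569, -0.596]
ft_force: [1.6, 0.1, -6.4]
width: 0.0103
```

```bash
python3 - <<'E'
from h import *
go([0.493,-0.3153,0.085],np.radians(85))
p=snap('wrist','w3')
E
```

```text
pos [ 0.4941 -0.3159  0.0882] clk 9.3 F [ 1.6  0.1 -6.4] w 0.0103 q7 1.38
travel units total [ 0.162  0.024 -0.055]
jaw yaw deg 84.8 tilt xaxis [ 0.0019 -0.0013 -1.    ]
turn total [-0.0023  0.0013  0.0007] deg [-0.2   0.11  0.06]
```

View pics/w3.png

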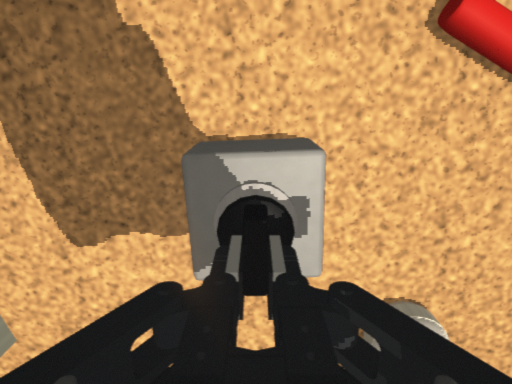

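>>> apply_moves(
  series=[
    {"grip":0,"travel":[0,0,0],"turn":[0.06,0,0]},
    {"grip":0,"travel":[0,0,0],"turn":[0.06,0,0]},
    {"grip":0,"travel":[0,0,0],"turn":[0.06,0,0]},
    {"grip":0,"travel":[0,0,0],"turn":[0.06,0,0]},
    {"grip":0,"travel":[0,0,0],"turn":[0.06,0,0]},
  ],
)

```text
clock: 9.77
tcp_pos: [0.4937, -0.3173, 0.0882]
tool_rot: [-0.227, 1.568, -0.785]
ft_force: [0.2, -1.4, -4.5]
width: 0.0105
```

>>> apply_moves(
  series=[
    {"grip":0,"travel":[0,0,0],"turn":[0.06,0,0]},
    {"grip":0,"travel":[0,0,0],"turn":[0.06,0,0]},
    {"grip":0,"travel":[0,0,0],"turn":[0.06,0,0]},
    {"grip":0,"travel":[0,0,0],"turn":[0.06,0,0]},
  ],
)

```text
clock: 10.1
tcp_pos: [0.4929, -0.3181, 0.0882]
tool_rot: [-0.316, 1.568, -1.253]
ft_force: [-0.6, -1.4, -3.8]
width: 0.0105
```

```bash
python3 - <<'E'
from h import *
go([0.493,-0.3153,0.088])
print(arm.observe()['wrist_torque'],arm.observe()['q'].round(2))
E
```

```text
pos [ 0.4929 -0.3181  0.0882] clk 10.1 F [-0.6 -1.4 -3.8] w 0.0105 q7 0.67
travel units total [ 0.01   0.088 -0.112]
jaw yaw deg 36.32 tilt xaxis [ 9.0e-04 -2.8e-03 -1.0e+00]
turn total [0.     0.0019 0.0006] deg [0.   0.16 0.05]
[-0.15402508  0.23595332  0.06298131] [ 0.86  0.7  -0.57  1.8   0.51  0.79  0.67]
```

>>> apply_moves(
  series=[
    {"grip":0,"travel":[0,0,0],"turn":[0.06,0,0]},
    {"grip":0,"travel":[0,0,0],"turn":[0.06,0,0]},
    {"grip":0,"travel":[0,0,0],"turn":[0.06,0,0]},
  ],
)

```text
clock: 10.35
tcp_pos: [0.4922, -0.3186, 0.0882]
tool_rot: [-0.45, 1.568, -1.671]
ft_force: [-1.2, -0.3, -3.9]
width: 0.0103
```

```bash
python3 - <<'E'
from h import *
go([0.493,-0.3153,0.088])
print(arm.observe()['wrist_torque'],arm.observe()['q'].round(2))
E
```

```text
pos [ 0.4922 -0.3186  0.0882] clk 10.35 F [-1.2 -0.3 -3.9] w 0.0103 q7 0.43
travel units total [ 0.009  0.096 -0.14 ]
jaw yaw deg 20.03 tilt xaxis [-3.0e-04 -3.2e-03 -1.0e+00]
turn total [0.     0.0019 0.0009] deg [0.   0.17 0.08]
[-0.14814441  0.32402892 -0.00074849] [ 0.82  0.69 -0.5   1.8   0.46  0.77  0.43]
```

>>> apply_moves(
  series=[
    {"grip":0,"travel":[0,0,0],"turn":[0.04,0,0]},
    {"grip":0,"travel":[0,0,0],"turn":[0.03,0,0]},
    {"grip":0,"travel":[0,0,0],"turn":[0,0,0]},
  ],
)

```text
clock: 10.6
tcp_pos: [0.4918, -0.3187, 0.0882]
tool_rot: [-0.515, 1.566, -1.851]
ft_force: [0.2, -2.0, -4.7]
width: 0.0107
```

```bash
python3 - <<'E'
from h import *
go([0.493,-0.3153,0.088])
print(arm.observe()['wrist_torque'],arm.observe()['q'].round(2))
E
```

```text
pos [ 0.4918 -0.3187  0.0882] clk 10.6 F [ 0.2 -2.  -4.7] w 0.0107 q7 0.34
travel units total [ 0.012  0.096 -0.15 ]
jaw yaw deg 13.49 tilt xaxis [-0.0012 -0.0042 -1.    ]
turn total [0.     0.0025 0.0014] deg [0.   0.22 0.12]
[-0.37271225 -0.06800062  1.07397909] [ 0.8   0.68 -0.47  1.8   0.43  0.76  0.34]
```

>>> apply_moves(
  series=[
    {"grip":0,"travel":[0,0,0],"turn":[0.01,0,0]},
    {"grip":0,"travel":[0,0,0],"turn":[0,0,0]},
    {"grip":0.5,"travel":[0,0,0],"turn":[0,0,0]},
    {"grip":0.5,"travel":[0,0,0],"turn":[0,0,0]},
    {"grip":0.5,"travel":[0,0,0],"turn":[0,0,0]},
  ],
)

```text
clock: 11.02
tcp_pos: [0.4922, -0.3185, 0.0886]
tool_rot: [-0.378, 1.567, -1.723]
ft_force: [-0.1, -0.2, 0.5]
width: 0.043
```

>>> apply_moves(
  series=[
    {"grip":0.5,"travel":[-0.6,0,0],"turn":[0,0,0]},
    {"grip":0.5,"travel":[-1,0,0],"turn":[0,0,0]},
    {"grip":0.5,"travel":[-1,0,0],"turn":[0,0,0]},
    {"grip":0.5,"travel":[-1,0,0],"turn":[0,0,0]},
    {"grip":0.5,"travel":[-1,0,0],"turn":[0,0,0]},
  ],
)

```text
clock: 11.43
tcp_pos: [0.491, -0.3169, 0.184]
tool_rot: [-1.843, 1.566, 3.095]
ft_force: [-0.2, -0.4, 0.6]
width: 0.0428
```

```bash
python3 - <<'E'
from h import *
go([0.493,-0.3153,0.088])
p=snap('wrist','w4')
a=cv2.resize(p['pixels'][:,:,::-1],None,fx=1.5,fy=1.5,interpolation=cv2.INTER_CUBIC);a=(255*(a/255.)**0.5).astype('uint8')
cv2.imwrite('pics/w4b.png',a)
np.savez('w4.npz',T=p['T'],K=p['K'])
E
```

```text
pos [ 0.491  -0.3169  0.184 ] clk 11.43 F [-0.2 -0.4  0.6] w 0.0428 q7 0.4
travel units total [ 4.798  0.135 -0.048]
jaw yaw deg 12.93 tilt xaxis [-4.3e-03  2.0e-04 -1.0e+00]
turn total [-0.     -0.0008  0.0028] deg [-0.   -0.07  0.24]
```

View pics/w4b.png

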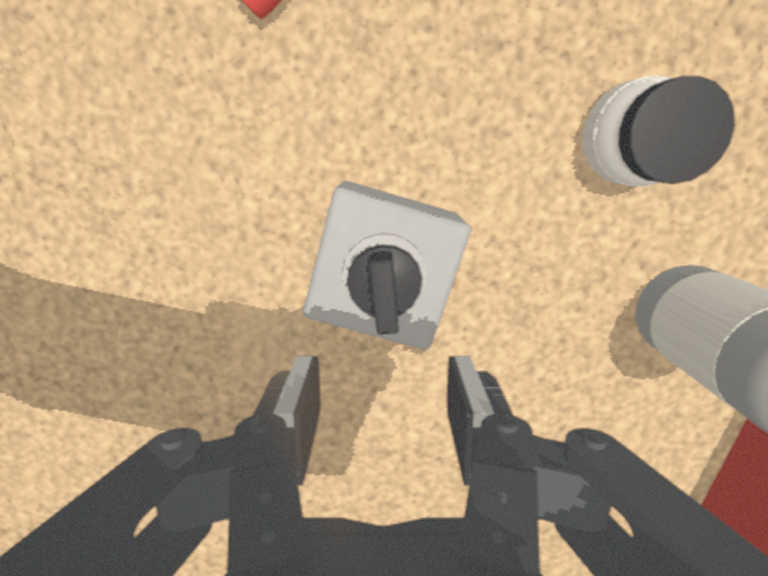

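```bash
python3 - <<'E'
from h import *
p=dict(np.load('w4.npz'))
def c(x,y): return [(x+.5)/1.5-.5,(y+.5)/1.5-.5]
n=ray_z(p,c(387,331),.103);f=ray_z(p,c(380,265),.103);print(n,f,np.linalg.norm(f-n),np.degrees(np.arctan2(*(f-n)[[1,0]])))
for q in [(339,189),(469,229),(427,350),(305,311)]: print(ray_z(p,c(*q),.055))
E
```

```text
[ 0.49726494 -0.3320585   0.103     ] [ 0.48593273 -0.29861537  0.103     ] 0.03531093021463053 108.71894933293947
[ 0.45533981 -0.27222219  0.055     ]
[ 0.53415879 -0.27768462  0.055     ]
[ 0.52963868 -0.3581877   0.055     ]
[ 0.4494088  -0.34973273  0.055     ]
```

>>> apply_moves(
  series=[
    {"grip":1,"travel":[-1,0,-0.5],"turn":[0.075,0,0.003]},
    {"grip":1,"travel":[-1,0,-1],"turn":[0.075,0,0]},
    {"grip":1,"travel":[-1,0,-1],"turn":[0,0,0]},
    {"grip":1,"travel":[-1,0,-1],"turn":[0,0,0]},
    {"grip":1,"travel":[-1,0,-1],"turn":[0,0,0]},
  ],
)

```text
clock: 11.9
tcp_pos: [0.4862, -0.228, 0.2944]
tool_rot: [1.331, 1.565, -0.257]
ft_force: [-0.4, 0.6, 0.1]
width: 0.085
```

>>> apply_moves(
  series=[
    {"grip":1,"travel":[0,0,-1],"turn":[0,0,0]},
    {"grip":1,"travel":[0,0,-1],"turn":[0,0,0]},
    {"grip":1,"travel":[0,0,-1],"turn":[0,0,0]},
    {"grip":1,"travel":[0,0,-1],"turn":[0,0,0]},
    {"grip":1,"travel":[0,0,-1],"turn":[0,0,0]},
  ],
)

```text
clock: 12.32
tcp_pos: [0.4892, -0.1226, 0.3043]
tool_rot: [1.237, 1.553, -0.35]
ft_force: [-0.4, 0.3, 0.4]
width: 0.0858
```

>>> apply_moves(
  series=[
    {"grip":1,"travel":[0,0,-1],"turn":[0,0,0]},
    {"grip":1,"travel":[0,0,-1],"turn":[0,0,0]},
    {"grip":1,"travel":[0,0,-1],"turn":[0,0,0]},
    {"grip":1,"travel":[0,0,-1],"turn":[0,0,0]},
    {"grip":1,"travel":[0,0,-1],"turn":[0,0,0]},
  ],
)

```text
clock: 12.73
tcp_pos: [0.49, -0.0167, 0.3084]
tool_rot: [1.258, 1.548, -0.328]
ft_force: [-0.0, -0.1, 0.5]
width: 0.0858
```

```bash
python3 - <<'E'
from h import *
go([0.467,0.325,0.28],0)
print(arm.observe()['q'].round(2))
E
```

```text
pos [ 0.49   -0.0167  0.3084] clk 12.73 F [-0.  -0.1  0.5] w 0.0858 q7 -0.29
travel units total [  1.268  -1.452 -17.074]
jaw yaw deg -0.91 tilt xaxis [ 0.022  -0.0075 -0.9997]
turn total [-0.0107  0.0049 -0.0147] deg [-0.92  0.42 -1.27]
[ 0.44  0.26 -0.65  1.84  0.19  1.08 -0.29]
```

>>> apply_moves(
  series=[
    {"grip":1,"travel":[0,-0.1,-1],"turn":[-0.01,0.005,-0.015]},
    {"grip":1,"travel":[0,-0.1,-1],"turn":[0,0,0]},
    {"grip":1,"travel":[0,-0.1,-1],"turn":[0,0,0]},
    {"grip":1,"travel":[0,-0.1,-1],"turn":[0,0,0]},
    {"grip":1,"travel":[0,-0.1,-1],"turn":[0,0,0]},
  ],
)

```text
clock: 13.15
tcp_pos: [0.479, 0.0892, 0.3128]
tool_rot: [1.615, 1.568, 0.045]
ft_force: [0.5, -0.2, 0.3]
width: 0.0853
```

>>> apply_moves(
  series=[
    {"grip":1,"travel":[0,-0.1,-1],"turn":[0,0,0]},
    {"grip":1,"travel":[0,-0.1,-1],"turn":[0,0,0]},
    {"grip":1,"travel":[0,-0.1,-1],"turn":[0,0,0]},
    {"grip":1,"travel":[0,-0.1,-1],"turn":[0,0,0]},
    {"grip":1,"travel":[0,-0.1,-1],"turn":[0,0,0]},
  ],
)

```text
clock: 13.57
tcp_pos: [0.467, 0.1948, 0.3174]
tool_rot: [1.637, 1.563, 0.068]
ft_force: [0.9, 0.1, -0.7]
width: 0.0852
```

>>> apply_moves(
  series=[
    {"grip":1,"travel":[0,0,-1],"turn":[0,0,0]},
    {"grip":1,"travel":[0,0,-1],"turn":[0,0,0]},
    {"grip":1,"travel":[0,0,-1],"turn":[0,0,0]},
    {"grip":1,"travel":[0,0,-0.5],"turn":[0,0,0]},
    {"grip":1,"travel":[0,0,0],"turn":[0,0,0]},
  ],
)

```text
clock: 13.98
tcp_pos: [0.4644, 0.2723, 0.3218]
tool_rot: [1.858, 1.56, 0.294]
ft_force: [-0.0, -0.1, 0.1]
width: 0.0853
```

```bash
python3 - <<'E'
from h import *
go([0.467,0.325,0.28],0)
print(arm.observe()['q'].round(2))
p=snap('wrist','w5')
a=cv2.resize(p['pixels'][:,:,::-1],None,fx=1.5,fy=1.5,interpolation=cv2.INTER_CUBIC);a=(255*(a/255.)**0.5).astype('uint8')
cv2.imwrite('pics/w5b.png',a)
np.savez('w5.npz',T=p['T'],K=p['K'])
for t in ['scope','stand']:
    r=viewer.find_in(p,t); print(t,[(w(p,x['point']).round(3).tolist(),round(x['conf'],2)) for x in r[:2]])
E
```

```text
pos [0.4644 0.2723 0.3218] clk 13.98 F [-0.  -0.1  0.1] w 0.0853 q7 -0.89
travel units total [ 2.1    0.128 -2.625]
jaw yaw deg 0.4 tilt xaxis [ 0.0105  0.0032 -0.9999]
turn total [ 0.0046 -0.0021 -0.007 ] deg [ 0.4  -0.18 -0.6 ]
[-0.07  0.37 -0.76  1.69  0.28  1.18 -0.89]
scope [([0.468, 0.328, 0.207], 0.88)]
stand [([0.464, 0.335, 0.127], 0.59), ([0.62, 0.192, 0.024], 0.27)]
```

View pics/w5b.png

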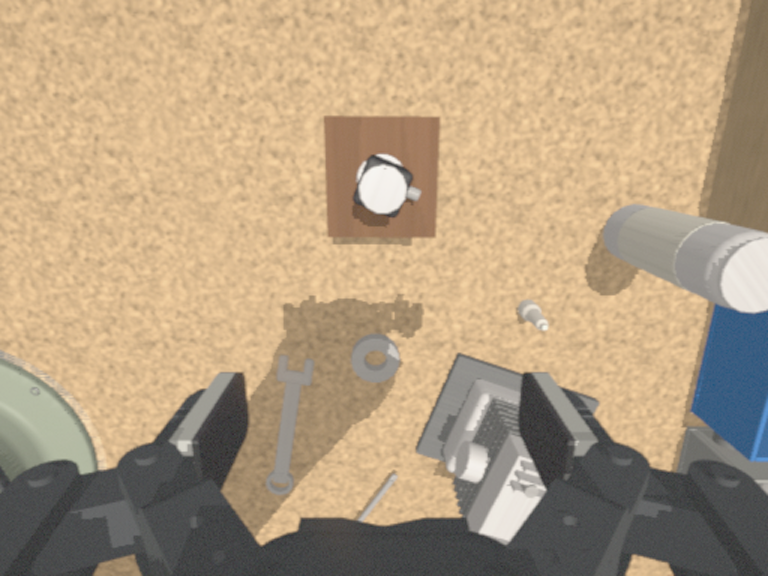

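```bash
python3 - <<'E'
import cv2
a=cv2.imread('pics/w5.png')[90:160,210:300]
a=(255*(a/255.)**0.5).astype('uint8')
cv2.imwrite('pics/w5c.png',cv2.resize(a,None,fx=8,fy=8,interpolation=cv2.INTER_CUBIC))
E
```

```text
(no output)
```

View pics/w5c.png

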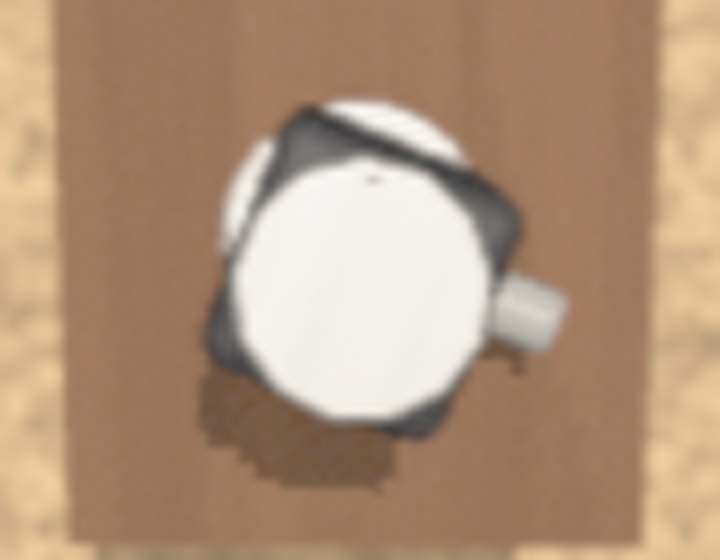

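```bash
python3 - <<'E'
from h import *
p=dict(np.load('w5.npz'))
def c(x,y): return [210+(x+.5)/8-.5,90+(y+.5)/8-.5]
C=ray_z(p,c(363,290),.209);print('eye',C)
P=[ray_z(p,c(*q),.199) for q in [(308,110),(518,225),(415,435),(212,345)]]
P=np.array(P);print(P.round(4),P.mean(0),(P[0]+P[2])/2,(P[1]+P[3])/2)
for i in range(4):
    d=P[(i+1)%4]-P[i];print(np.linalg.norm(d),np.degrees(np.arctan2(d[1],d[0])))
for y in (-25,-27):
    go([0.467,0.325,0.32],np.radians(y))
E
```

```text
eye [0.46595412 0.32571135 0.209     ]
[[0.4603 0.3429 0.199 ]
 [0.4822 0.3316 0.199 ]
 [0.4717 0.3097 0.199 ]
 [0.4502 0.319  0.199 ]] [0.46607798 0.32581511 0.199     ] [0.46599535 0.32631681 0.199     ] [0.4661606  0.32531341 0.199     ]
0.024643866024021674 -27.437970337295194
0.02425376625042964 -115.49075915806554
0.023482368151388332 156.53933569788276
0.025949012885976563 67.0758243692856
pos [0.4651 0.2695 0.3214] clk 14.13 F [ 1.1  0.5 -0.9] w 0.0855 q7 -0.89
travel units total [ 0.076  0.106 -2.772]
jaw yaw deg 0.23 tilt xaxis [ 0.0106  0.0017 -0.9999]
turn total [ 0.2936 -0.0026 -0.0067] deg [25.23 -0.23 -0.57]
pos [0.4651 0.2695 0.3214] clk 14.13 F [ 1.1  0.5 -0.9] w 0.0855 q7 -0.89
travel units total [ 0.076  0.106 -2.772]
jaw yaw deg 0.23 tilt xaxis [ 0.0106  0.0017 -0.9999]
turn total [ 0.3168 -0.0027 -0.0066] deg [27.23 -0.24 -0.57]
```

>>> apply_moves(
  series=[
    {"grip":1,"travel":[0,0.05,-1],"turn":[0,0,0]},
    {"grip":1,"travel":[0,0.05,-1],"turn":[0,0,0]},
    {"grip":1,"travel":[0,0,-0.8],"turn":[0,0,-0.007]},
    {"grip":1,"travel":[0,0,0],"turn":[0.073,0,0]},
    {"grip":1,"travel":[0,0,0],"turn":[0.073,0,0]},
  ],
)

```text
clock: 14.55
tcp_pos: [0.4698, 0.3197, 0.3219]
tool_rot: [0.533, 1.569, -1.265]
ft_force: [-1.1, -0.1, -0.3]
width: 0.0854
```

>>> apply_moves(
  series=[
    {"grip":1,"travel":[0,0,0],"turn":[0.073,0,0]},
    {"grip":1,"travel":[0,0,0],"turn":[0.073,0,0]},
    {"grip":1,"travel":[0,0,0],"turn":[0,0,0]},
  ],
)

```text
clock: 14.8
tcp_pos: [0.4712, 0.3158, 0.322]
tool_rot: [0.678, 1.567, -1.36]
ft_force: [0.3, 0.5, 0.0]
width: 0.0855
```

```bash
python3 - <<'E'
from h import *
go([0.466,0.3257,0.25],np.radians(-25))
print(arm.observe()['q'].round(2))
p=snap('wrist','w6')
a=cv2.resize(p['pixels'][:,:,::-1],None,fx=1.5,fy=1.5,interpolation=cv2.INTER_CUBIC);a=(255*(a/255.)**0.5).astype('uint8')
cv2.imwrite('pics/w6b.png',a)
np.savez('w6.npz',T=p['T'],K=p['K'])
E
```

```text
pos [0.4712 0.3158 0.322 ] clk 14.8 F [0.3 0.5 0. ] w 0.0855 q7 -1.4
travel units total [ 3.6   -0.461 -0.334]
jaw yaw deg -26.77 tilt xaxis [ 8.0e-04 -3.6e-03 -1.0e+00]
turn total [-0.0205  0.0019 -0.0015] deg [-1.77  0.16 -0.13]
[-0.23  0.4  -0.65  1.61  0.26  1.21 -1.4 ]
```

View pics/w6b.png

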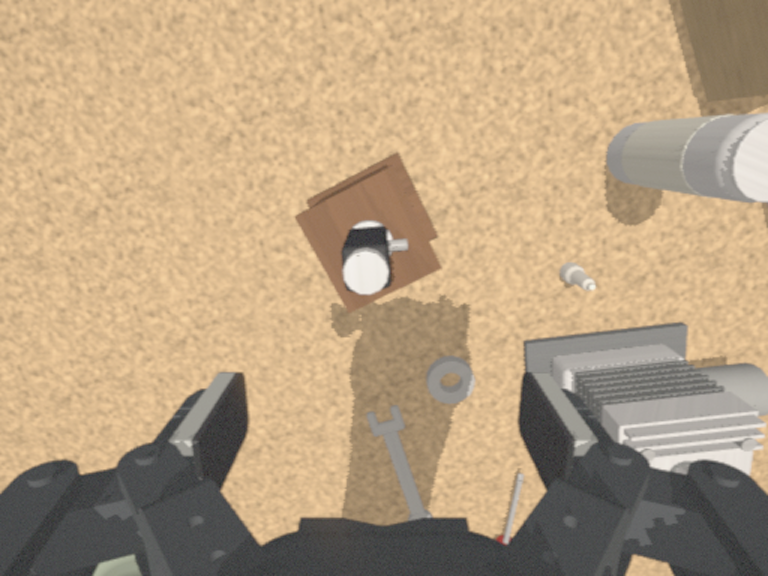

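```bash
python3 - <<'E'
from h import *
p=dict(np.load('w6.npz'))
def c(x,y): return [(x+.5)/1.5-.5,(y+.5)/1.5-.5]
print(ray_z(p,c(367,271),.209))
a=cv2.imread('pics/w6.png')[130:210,215:290]
a=(255*(a/255.)**0.4).astype('uint8')
cv2.imwrite('pics/w6c.png',cv2.resize(a,None,fx=7,fy=7,interpolation=cv2.INTER_CUBIC))
E
```

```text
[0.46732403 0.32611189 0.209     ]
```

View pics/w6c.png

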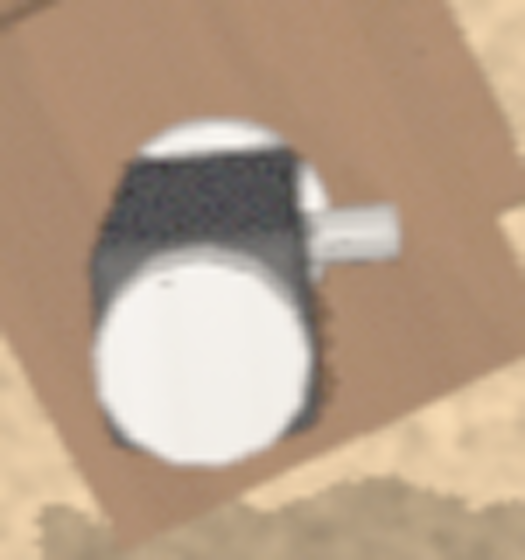

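>>> apply_moves(
  series=[
    {"grip":1,"travel":[0.5,-0.45,-0.33],"turn":[-0.018,0,0]},
    {"grip":1,"travel":[0.9,0,0],"turn":[0,0,0]},
    {"grip":1,"travel":[0.9,0,0],"turn":[0,0,0]},
    {"grip":1,"travel":[0.9,0,0],"turn":[0,0,0]},
    {"grip":1,"travel":[0,0,0],"turn":[0,0,0]},
  ],
)

```text
clock: 15.27
tcp_pos: [0.4654, 0.3257, 0.2545]
tool_rot: [1.176, 1.567, -0.803]
ft_force: [0.2, 0.1, 0.1]
width: 0.0856
```

```bash
python3 - <<'E'
from h import *
go([0.4665,0.326,0.158],np.radians(-25))
E
```

```text
pos [0.4654 0.3257 0.2545] clk 15.27 F [0.2 0.1 0.1] w 0.0856 q7 -1.41
travel units total [ 4.823  0.03  -0.041]
jaw yaw deg -23.43 tilt xaxis [ 0.0025 -0.0026 -1.    ]
turn total [ 0.0183  0.0009 -0.0022] deg [ 1.57  0.08 -0.19]
```

>>> apply_moves(
  series=[
    {"grip":1,"travel":[0.8,0.03,-0.04],"turn":[0.015,0,-0.002]},
    {"grip":1,"travel":[0.9,0,0],"turn":[0,0,0]},
    {"grip":1,"travel":[0.9,0,0],"turn":[0,0,0]},
    {"grip":1,"travel":[0.9,0,0],"turn":[0,0,0]},
    {"grip":1,"travel":[0.5,0,0],"turn":[0,0,0]},
  ],
)

```text
clock: 15.68
tcp_pos: [0.4659, 0.3285, 0.1743]
tool_rot: [2.981, 1.568, 0.997]
ft_force: [-0.4, 0.2, -0.4]
width: 0.0853
```

```bash
python3 - <<'E'
from h import *
go([0.4665,0.326,0.158],np.radians(-25))
p=snap('wrist','w7')
E
```

```text
pos [0.4659 0.3285 0.1743] clk 15.68 F [-0.4  0.2 -0.4] w 0.0853 q7 -1.48
travel units total [0.813 0.074 0.103]
jaw yaw deg -23.67 tilt xaxis [ 0.0014  0.0022 -1.    ]
turn total [ 0.0155 -0.0017 -0.0003] deg [ 1.33 -0.15 -0.02]
```

View pics/w7.png

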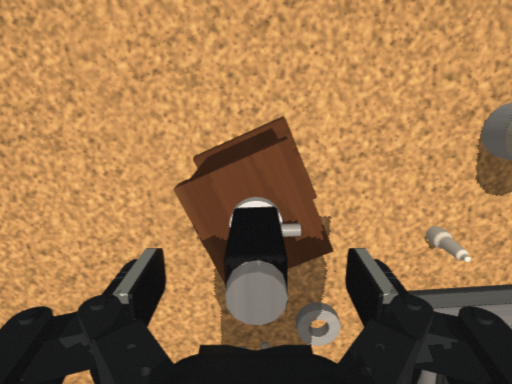

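>>> apply_moves(
  series=[
    {"grip":1,"travel":[0.6,0.05,0.1],"turn":[0.014,0,0]},
    {"grip":1,"travel":[0,0,0],"turn":[0,0,0]},
  ],
)

```text
clock: 15.9
tcp_pos: [0.4656, 0.3264, 0.1614]
tool_rot: [-2.509, 1.569, 1.773]
ft_force: [-0.3, -0.1, -1.3]
width: 0.0855
```

```bash
python3 - <<'E'
from h import *
go([0.4665,0.326,0.158],np.radians(-25))
E
```

```text
pos [0.4656 0.3264 0.1614] clk 15.9 F [-0.3 -0.1 -1.3] w 0.0855 q7 -1.5
travel units total [ 0.171  0.051 -0.002]
jaw yaw deg -24.69 tilt xaxis [-3.0e-04  1.7e-03 -1.0e+00]
turn total [ 0.0036 -0.0009  0.0007] deg [ 0.31 -0.08  0.06]
```

>>> apply_moves(
  series=[
    {"grip":1,"travel":[0.12,0.04,0],"turn":[0,0,0]},
    {"grip":0,"travel":[0,0,0],"turn":[0,0,0]},
    {"grip":0,"travel":[0,0,0],"turn":[0,0,0]},
    {"grip":0,"travel":[0,0,0],"turn":[0,0,0]},
    {"grip":0,"travel":[0,0,0],"turn":[0,0,0]},
  ],
)

```text
clock: 16.32
tcp_pos: [0.4675, 0.3277, 0.1631]
tool_rot: [2.961, 1.565, 0.964]
ft_force: [0.2, -0.4, -0.7]
width: 0.0388
```

>>> apply_moves(
  series=[
    {"grip":0,"travel":[0,0,0],"turn":[0,0,0]},
    {"grip":0,"travel":[0,0,0],"turn":[0,0,0]},
    {"grip":0,"travel":[0,0,0],"turn":[0,0,0]},
    {"grip":0,"travel":[0,0,0],"turn":[0,0,0]},
  ],
)

```text
clock: 16.65
tcp_pos: [0.4675, 0.3278, 0.1637]
tool_rot: [2.908, 1.565, 0.911]
ft_force: [0.3, 0.9, -3.3]
width: 0.0275
```

```bash
python3 - <<'E'
from h import *
go([0.4665,0.326,0.158],np.radians(-25))
p=snap('wrist','w8')
p=snap('scene','s8')
E
```

```text
pos [0.4675 0.3278 0.1637] clk 16.65 F [ 0.3  0.9 -3.3] w 0.0275 q7 -1.5
travel units total [ 0.285 -0.012  0.103]
jaw yaw deg -24.38 tilt xaxis [ 0.0035  0.0045 -1.    ]
turn total [ 0.0072 -0.0037 -0.0009] deg [ 0.62 -0.32 -0.07]
```

View pics/w8.png

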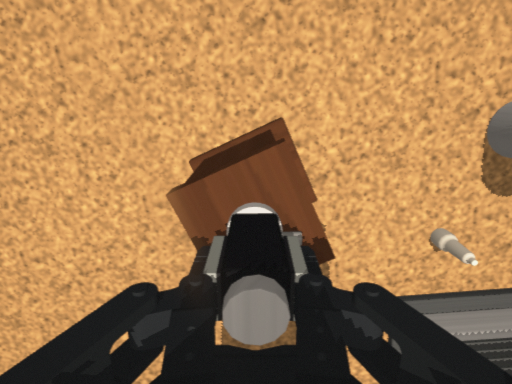

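View pics/s8.png

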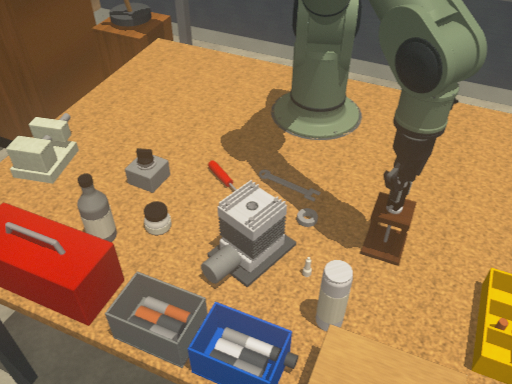

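>>> apply_moves(
  series=[
    {"grip":0,"travel":[-0.5,0,0],"turn":[0,0,0]},
    {"grip":0,"travel":[-0.8,0,0],"turn":[0,0,0]},
    {"grip":0,"travel":[-0.8,0,0],"turn":[0,0,0]},
    {"grip":0,"travel":[-0.8,0,0],"turn":[0,0,0]},
  ],
)

```text
clock: 17.08
tcp_pos: [0.4657, 0.3264, 0.2221]
tool_rot: [-1.723, 1.568, 2.565]
ft_force: [-0.4, 0.0, -2.8]
width: 0.0272
```

```bash
python3 - <<'E'
from h import *
go([0.4665,0.326,0.34],np.radians(-25))
E
```

```text
pos [0.4657 0.3264 0.2221] clk 17.08 F [-0.4  0.  -2.8] w 0.0272 q7 -1.44
travel units total [-5.896e+00  2.900e-02  2.000e-03]
jaw yaw deg -24.34 tilt xaxis [-0.0021  0.0014 -1.    ]
turn total [ 0.0077 -0.0002  0.0016] deg [ 0.66 -0.02  0.14]
```

>>> apply_moves(
  series=[
    {"grip":0,"travel":[-0.9,0,0],"turn":[0,0,0]},
    {"grip":0,"travel":[-0.9,0,0],"turn":[0,0,0]},
    {"grip":0,"travel":[-0.9,0,0],"turn":[0,0,0]},
    {"grip":0,"travel":[-0.9,0,0],"turn":[0,0,0]},
    {"grip":0,"travel":[-0.9,0,0],"turn":[0,0,0]},
  ],
)

```text
clock: 17.5
tcp_pos: [0.4646, 0.3261, 0.3198]
tool_rot: [-1.808, 1.568, 2.482]
ft_force: [-0.4, -0.6, -2.8]
width: 0.0274
```

>>> apply_moves(
  series=[
    {"grip":0,"travel":[-0.9,0,0],"turn":[0,0,0]},
    {"grip":0,"travel":[-0.5,0,0],"turn":[0,0,0]},
    {"grip":0,"travel":[0,0,0],"turn":[0,0,0]},
  ],
)

```text
clock: 17.75
tcp_pos: [0.4646, 0.3267, 0.3545]
tool_rot: [-3.03, 1.565, 1.26]
ft_force: [-0.1, 0.3, -2.4]
width: 0.0271
```

```bash
python3 - <<'E'
from h import *
go([0.6063,0.0447,0.36])
p=snap('wrist','w9')
for c in ['scene','top']:
    p=snap(c,c+'9'); np.savez(c+'9.npz',T=p['T'],K=p['K'])
a=cv2.imread('pics/scene9.png'); cv2.imwrite('pics/scene9b.png',cv2.resize(a[60:300,300:512],None,fx=2.5,fy=2.5,interpolation=cv2.INTER_CUBIC))
E
```

```text
pos [0.4646 0.3267 0.3545] clk 17.75 F [-0.1  0.3 -2.4] w 0.0271 q7 -1.36
travel units total [-0.336 12.244  9.956]
jaw yaw deg -24.21 tilt xaxis [ 0.0017  0.0052 -1.    ]
turn total [-0.     -0.0036  0.0004] deg [-0.   -0.31  0.03]
```

View pics/w9.png

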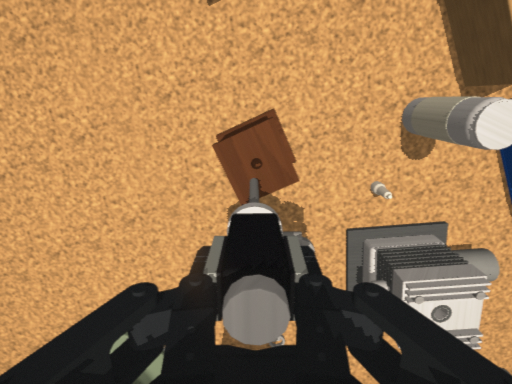

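View pics/scene9b.png

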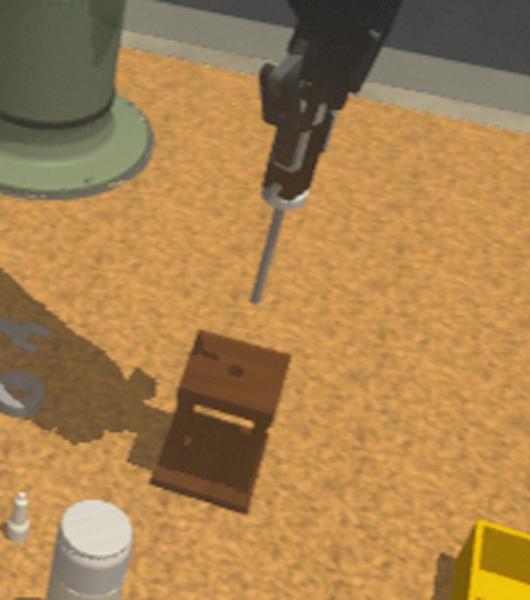

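```bash
python3 - <<'E'
from h import *
p=snap('wrist','w10'); np.savez('w10.npz',T=p['T'],K=p['K'])
q=dict(np.load('scene9.npz'))
go([0.6063,0.0447,0.36])
a=cv2.imread('pics/w10.png'); cv2.imwrite('pics/w10c.png',cv2.resize((255*(a[140:240,200:320]/255.)**.5).astype('uint8'),None,fx=6,fy=6,interpolation=cv2.INTER_CUBIC))
a=cv2.imread('pics/scene9.png'); cv2.imwrite('pics/s9c.png',cv2.resize((255*(a[120:195,370:450]/255.)**.6).astype('uint8'),None,fx=8,fy=8,interpolation=cv2.INTER_CUBIC))
E
```

```text
pos [0.4641 0.326  0.3511] clk 17.95 F [-0.   0.1 -3.6] w 0.0273 q7 -1.36
travel units total [-0.492 12.249  9.911]
jaw yaw deg -24.21 tilt xaxis [-0.0018  0.0026 -1.    ]
turn total [-0.     -0.0011  0.0018] deg [-0.   -0.09  0.16]
```

View pics/w10c.png

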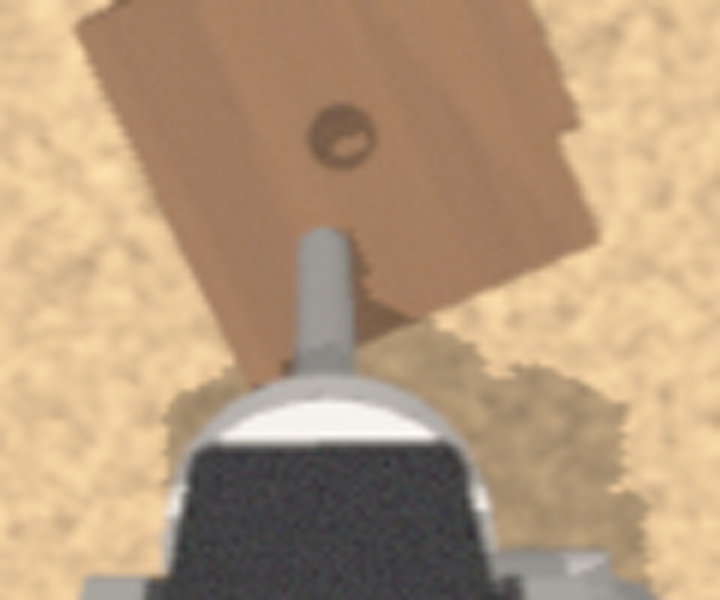

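View pics/s9c.png

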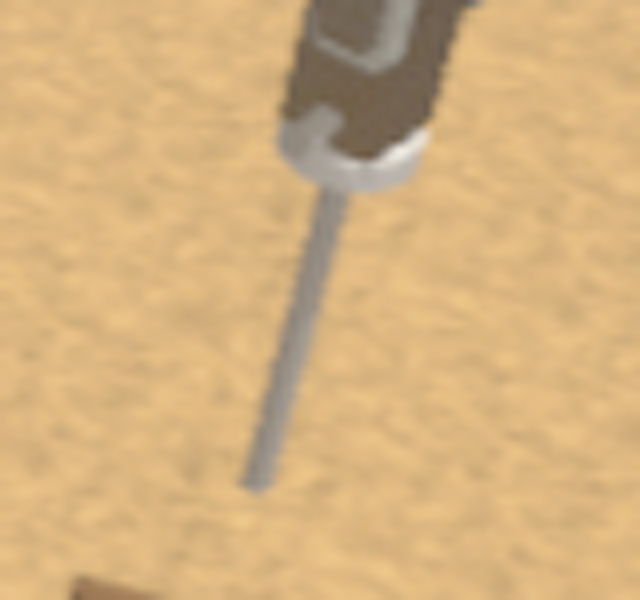

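```bash
python3 - <<'E'
from h import *
p=dict(np.load('w10.npz'));q=dict(np.load('scene9.npz'))
s=np.array(arm.observe()['tcp_pos']);r=R()
ti=ray_z(p,[200+325.5/6-.5,140+252.5/6-.5],s[2]-.1487); print('tip wrist',ti,'pred proj at TCP axis',(ti-s)@r)
print('hole stand',ray_z(p,[200+342.5/6-.5,140+136.5/6-.5],.125))
ti=ray_z(q,[370+258.5/8-.5,120+482.5/8-.5],.3545-.1487); print('tip scene',ti)
f=ray_z(q,[370+352.5/8-.5,120+160/8-.5],.3545-.0387+.004); print('flange scene',f)
# stem top from wrist: flange centre
print('cam->tcp consistency', (p['T'][:3,3]-s)@r)
E
```

```text
tip wrist [0.46216346 0.32394591 0.20244673] pred proj at TCP axis [ 0.14869747 -0.00053756  0.00288791]
hole stand [0.46608953 0.32568362 0.125     ]
tip scene [0.46072525 0.32488896 0.2058    ]
flange scene [0.47167594 0.32584207 0.3198    ]
cam->tcp consistency [-0.14284264  0.0008358  -0.07660414]
```

>>> apply_moves(
  series=[
    {"grip":0,"travel":[-0.3,0.5,0.4],"turn":[0,0,0]},
    {"grip":0,"travel":[-0.3,1,0.8],"turn":[0,0,0]},
    {"grip":0,"travel":[-0.1,1,0.8],"turn":[0,0,0]},
    {"grip":0,"travel":[0,1,0.8],"turn":[0,0,0]},
    {"grip":0,"travel":[0,1,0.8],"turn":[0,0,0]},
  ],
)

```text
clock: 18.37
tcp_pos: [0.5141, 0.2246, 0.3596]
tool_rot: [-1.29, 1.56, 3.011]
ft_force: [0.3, 0.4, -2.8]
width: 0.0273
```

```bash
python3 - <<'E'
from h import *
go([0.6063,0.0447,0.36],np.radians(-24.2))
E
```

```text
pos [0.5141 0.2246 0.3596] clk 18.37 F [ 0.3  0.4 -2.8] w 0.0273 q7 -1.13
travel units total [-0.079  7.822  6.399]
jaw yaw deg -23.57 tilt xaxis [-0.0106  0.0014 -0.9999]
turn total [0.0073 0.002  0.0068] deg [0.63 0.17 0.59]
```

>>> apply_moves(
  series=[
    {"grip":0,"travel":[0,1,0.8],"turn":[0,0.002,0.007]},
    {"grip":0,"travel":[0,1,0.8],"turn":[0,0,0]},
    {"grip":0,"travel":[0,1,0.8],"turn":[0,0,0]},
    {"grip":0,"travel":[0,1,0.8],"turn":[0,0,0]},
    {"grip":0,"travel":[0,0.6,0.5],"turn":[0,0,0]},
  ],
)

```text
clock: 18.78
tcp_pos: [0.5702, 0.1115, 0.3534]
tool_rot: [-0.748, 1.563, -2.731]
ft_force: [0.6, 0.6, -2.9]
width: 0.027
```

```bash
python3 - <<'E'
from h import *
go([0.6063,0.0447,0.36],np.radians(-24.2))
E
```

```text
pos [0.5702 0.1115 0.3534] clk 18.78 F [ 0.6  0.6 -2.9] w 0.027 q7 -0.91
travel units total [-0.335  2.991  2.337]
jaw yaw deg -23.65 tilt xaxis [-0.0075 -0.0033 -1.    ]
turn total [0.0065 0.004  0.0037] deg [0.55 0.34 0.32]
```

>>> apply_moves(
  series=[
    {"grip":0,"travel":[-0.1,0.8,0.6],"turn":[0.006,0.004,0.004]},
    {"grip":0,"travel":[-0.1,0.8,0.6],"turn":[0,0,0]},
    {"grip":0,"travel":[0,0.7,0.5],"turn":[0,0,0]},
    {"grip":0,"travel":[0,0.2,0.2],"turn":[0,0,0]},
    {"grip":0,"travel":[0,0,0],"turn":[0,0,0]},
  ],
)

```text
clock: 19.2
tcp_pos: [0.6013, 0.0486, 0.3505]
tool_rot: [-0.908, 1.562, -2.906]
ft_force: [0.0, 0.5, -3.1]
width: 0.027
```

```bash
python3 - <<'E'
from h import *
go([0.6063,0.0447,0.355],np.radians(-24.2))
p=snap('wrist','w11'); np.savez('w11.npz',T=p['T'],K=p['K'])
go([0.6063,0.0447,0.355],np.radians(-24.2))
a=cv2.imread('pics/w11.png'); cv2.imwrite('pics/w11c.png',cv2.resize((255*(a[110:240,170:340]/255.)**.6).astype('uint8'),None,fx=4.5,fy=4.5,interpolation=cv2.INTER_CUBIC))
E
```

```text
pos [0.6013 0.0486 0.3505] clk 19.2 F [ 0.   0.5 -3.1] w 0.027 q7 -0.81
travel units total [-0.227  0.304  0.074]
jaw yaw deg -24.47 tilt xaxis [-0.0089 -0.0021 -1.    ]
turn total [-0.0031  0.0037  0.0048] deg [-0.27  0.32  0.41]
pos [0.601  0.0491 0.3504] clk 19.25 F [-0.4 -0.6 -2.6] w 0.0275 q7 -0.81
travel units total [-0.233  0.33   0.094]
jaw yaw deg -24.44 tilt xaxis [-0.0092 -0.0021 -1.    ]
turn total [-0.0028  0.0038  0.005 ] deg [-0.24  0.33  0.43]
```

View pics/w11c.png

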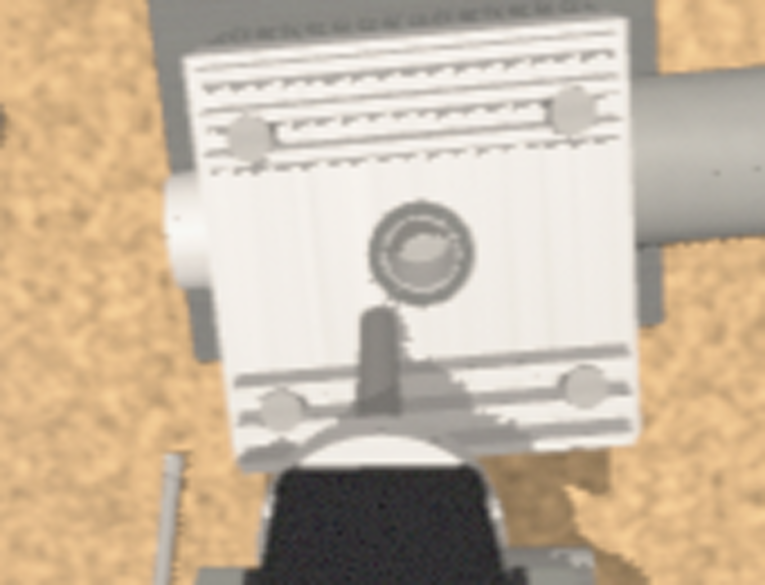

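```bash
cat >> h.py <<'E'
def meas(fn,hole,tip,x0,y0,k,ztip,tcp):
    p=dict(np.load(fn+'.npz'))
    c=lambda a:[x0+(a[0]+.5)/k-.5,y0+(a[1]+.5)/k-.5]
    H=ray_z(p,c(hole),.15);T=ray_z(p,c(tip),ztip);r=R()
    print('hole',H.round(4),'tip',T.round(4),'diff world mm',((H-T)*1e3).round(1),'tool units',((H-T)@r/.02).round(3))
    print('tip rel tcp in tool mm',((T-tcp)@r*1e3).round(1))
E
python3 - <<'E'
from h import *
meas('w11',(422,253),(379,325),170,110,4.5,.3505-.1487,np.array([.6012,.0488,.3505]))
E
```

```text
hole [0.6092 0.0451 0.15  ] tip [0.5982 0.0455 0.2018] diff world mm [ 11.   -0.4 -51.8] tool units [ 2.585  0.527 -0.225]
tip rel tcp in tool mm [148.7  -0.2   3.4]
```

>>> apply_moves(
  series=[
    {"grip":0,"travel":[0,0.25,-0.1],"turn":[0,0.004,0.005]},
    {"grip":0,"travel":[0,0.2,-0.07],"turn":[0,0,0]},
    {"grip":0,"travel":[0,0,0],"turn":[0,0,0]},
  ],
)

```text
clock: 19.5
tcp_pos: [0.6103, 0.0512, 0.3495]
tool_rot: [-2.418, 1.569, 1.871]
ft_force: [-0.7, 0.3, -3.1]
width: 0.0273
```

```bash
python3 - <<'E'
from h import *
go([0.6075,0.0447,0.32],np.radians(-24.2))
E
```

```text
pos [0.6103 0.0512 0.3495] clk 19.5 F [-0.7  0.3 -3.1] w 0.0273 q7 -0.81
travel units total [1.477 0.006 0.356]
jaw yaw deg -24.26 tilt xaxis [-4.0e-04  1.3e-03 -1.0e+00]
turn total [-0.0008 -0.0007  0.0006] deg [-0.06 -0.06  0.05]
```

>>> apply_moves(
  series=[
    {"grip":0,"travel":[0.5,0,0.1],"turn":[0,0,0]},
    {"grip":0,"travel":[0.5,0,0],"turn":[0,0,0]},
    {"grip":0,"travel":[0.2,0,0],"turn":[0,0,0]},
    {"grip":0,"travel":[0,0,0],"turn":[0,0,0]},
  ],
)

```text
clock: 19.83
tcp_pos: [0.6088, 0.0514, 0.3228]
tool_rot: [-2.353, 1.569, 1.939]
ft_force: [-0.5, 0.9, -3.2]
width: 0.0271
```

```bash
python3 - <<'E'
from h import *
go([0.6075,0.0447,0.32],np.radians(-24.2))
p=snap('wrist','w12'); np.savez('w12.npz',T=p['T'],K=p['K'])
go([0.6075,0.0447,0.32],np.radians(-24.2))
a=cv2.imread('pics/w12.png'); cv2.imwrite('pics/w12c.png',cv2.resize((255*(a[130:230,195:315]/255.)**.6).astype('uint8'),None,fx=6,fy=6,interpolation=cv2.INTER_CUBIC))
E
```

```text
pos [0.6088 0.0514 0.3228] clk 19.83 F [-0.5  0.9 -3.2] w 0.0271 q7 -0.82
travel units total [0.137 0.079 0.334]
jaw yaw deg -24.09 tilt xaxis [-7.0e-04  1.8e-03 -1.0e+00]
turn total [ 0.0013 -0.0009  0.0009] deg [ 0.11 -0.08  0.08]
pos [0.6088 0.0514 0.323 ] clk 19.88 F [-1.2 -0.3 -2.3] w 0.0277 q7 -0.82
travel units total [0.152 0.077 0.334]
jaw yaw deg -24.09 tilt xaxis [-6.0e-04  1.8e-03 -1.0e+00]
turn total [ 0.0012 -0.0009  0.0009] deg [ 0.11 -0.08  0.07]
```

View pics/w12c.png

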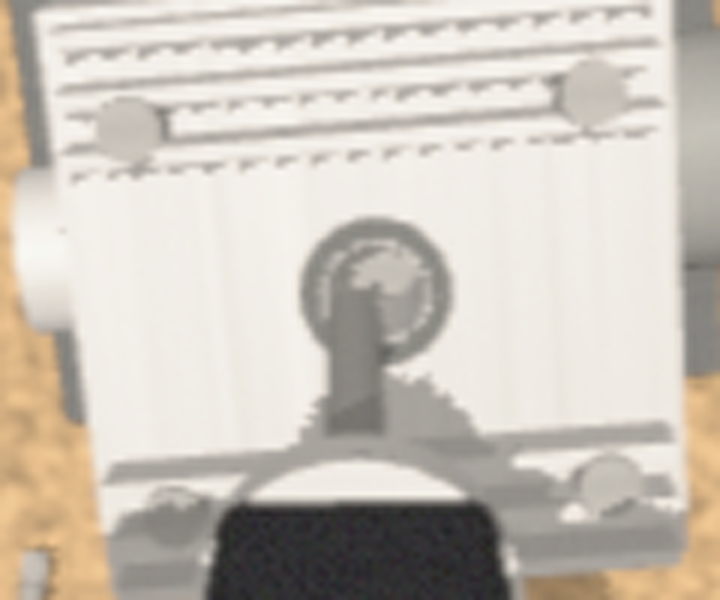

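```bash
python3 - <<'E'
from h import *
meas('w12',(377,290),(356,307),195,130,6,.3229-.1487,np.array([.6088,.0514,.3229]))
E
```

```text
hole [0.6093 0.0454 0.15  ] tip [0.6074 0.0499 0.1742] diff world mm [  1.8  -4.6 -24.2] tool units [1.21  0.178 0.173]
tip rel tcp in tool mm [148.7  -0.5   2.1]
```

>>> apply_moves(
  series=[
    {"grip":0,"travel":[0.2,0.18,0.17],"turn":[0,0,0]},
    {"grip":0,"travel":[0.4,0,0],"turn":[0,0,0]},
    {"grip":0,"travel":[0,0,0],"turn":[0,0,0]},
    {"grip":0,"travel":[0,0,0],"turn":[0,0,0]},
  ],
)

```text
clock: 20.22
tcp_pos: [0.6111, 0.0463, 0.3101]
tool_rot: [-2.706, 1.569, 1.586]
ft_force: [-0.4, -0.5, -2.3]
width: 0.027
```

```bash
python3 - <<'E'
from h import *
go([0.6075,0.0447,0.32],np.radians(-24.2))
p=snap('wrist','w13'); np.savez('w13.npz',T=p['T'],K=p['K'])
go([0.6075,0.0447,0.32],np.radians(-24.2))
a=cv2.imread('pics/w13.png'); cv2.imwrite('pics/w13c.png',cv2.resize((255*(a[150:210,220:300]/255.)**.6).astype('uint8'),None,fx=9,fy=9,interpolation=cv2.INTER_CUBIC))
E
```

```text
pos [0.6111 0.0463 0.3101] clk 20.22 F [-0.4 -0.5 -2.3] w 0.027 q7 -0.81
travel units total [-0.493 -0.13   0.146]
jaw yaw deg -24.1 tilt xaxis [-0.      0.0018 -1.    ]
turn total [ 0.0011 -0.0011  0.0005] deg [ 0.1  -0.09  0.04]
pos [0.6109 0.0464 0.31  ] clk 20.27 F [ 0.5  0.7 -3.2] w 0.0271 q7 -0.81
travel units total [-0.499 -0.124  0.145]
jaw yaw deg -24.1 tilt xaxis [-3.0e-04  1.8e-03 -1.0e+00]
turn total [ 0.0011 -0.001   0.0007] deg [ 0.1  -0.09  0.06]
```

View pics/w13c.png

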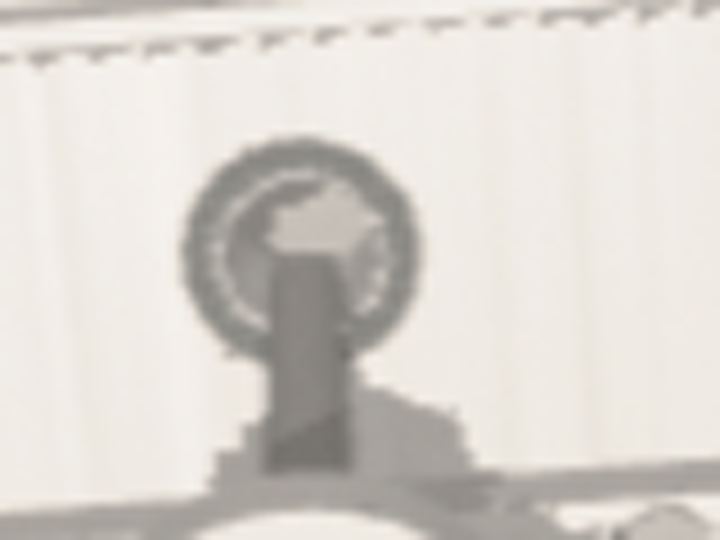

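```bash
python3 - <<'E'
from h import *
meas('w13',(301,250),(307,287),220,150,9,.3101-.1487,np.array([.6110,.0463,.3101]))
p=dict(np.load('w13.npz'));c=lambda a:[220+(a[0]+.5)/9-.5,150+(a[1]+.5)/9-.5]
# check predicted contours: tip disc of r4 & ring r13.5
T=ray_z(p,c((307,287)),.1614);H=ray_z(p,c((301,250)),.15)
f=lambda C,r:np.array([proj(p,C+r*np.array([np.cos(t),np.sin(t),0])) for t in np.linspace(0,6.28,60)])
for C,r in((T,.004),(H,.0135),(H,.009)):
    e=f(C,r);e=(e-[220,150]+.5)*9-.5;print(e.min(0),e.max(0))
a=cv2.imread('pics/w13c.png')
for C,r in((T,.004),(H,.0135),(H,.009)):
    e=((f(C,r)-[220,150]+.5)*9-.5).astype(int);cv2.polylines(a,[e],True,(0,0,255),1)
cv2.imwrite('pics/w13d.png',a)
E
```

```text
hole [0.6091 0.0456 0.15  ] tip [0.6092 0.0442 0.1614] diff world mm [ -0.2   1.4 -11.4] tool units [ 0.57  -0.036 -0.058]
tip rel tcp in tool mm [148.7  -0.6   2.8]
[269.97487144 251.06081873] [344.07267593 322.6438272 ]
[180.21704772 131.26838731] [421.89082214 365.68550643]
[220.49739464 171.18601984] [381.59551467 327.44969972]
```

View pics/w13d.png

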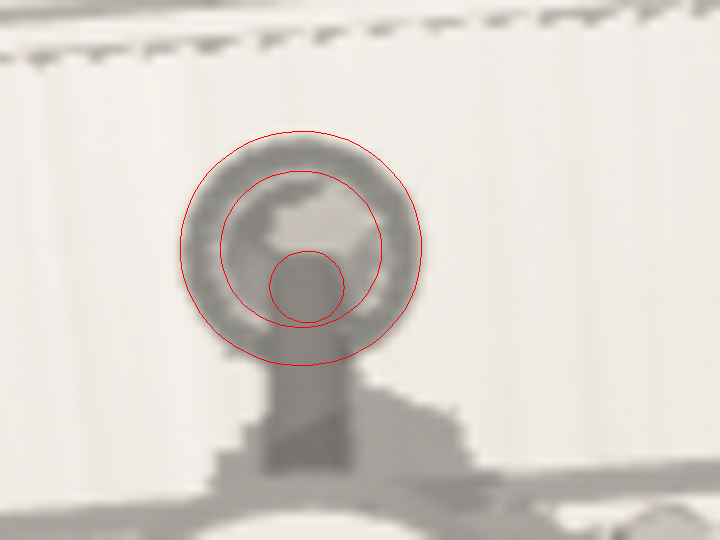

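>>> apply_moves(
  series=[
    {"grip":0,"travel":[0,-0.04,-0.06],"turn":[0,0,0]},
    {"grip":0,"travel":[0,0,0],"turn":[0,0,0]},
  ],
)

```text
clock: 20.43
tcp_pos: [0.6107, 0.048, 0.3102]
tool_rot: [-2.646, 1.569, 1.646]
ft_force: [0.0, 0.6, -2.7]
width: 0.0271
```

```bash
python3 - <<'E'
from h import *
go([0.6108,0.0479,0.233],np.radians(-24.1))
E
```

```text
pos [0.6107 0.048  0.3102] clk 20.43 F [ 0.   0.6 -2.7] w 0.0271 q7 -0.82
travel units total [3.861 0.008 0.008]
jaw yaw deg -24.1 tilt xaxis [-1.0e-04  1.9e-03 -1.0e+00]
turn total [-0.0001 -0.0011  0.0006] deg [-0.   -0.1   0.05]
```

Well centred on the measured hole; check once more in the picture and descend slowly.

```bash
python3 - <<'E'
from h import *
p=snap('wrist','w14'); np.savez('w14.npz',T=p['T'],K=p['K'])
a=cv2.imread('pics/w14.png'); a=cv2.resize((255*(a[150:210,220:300]/255.)**.6).astype('uint8'),None,fx=9,fy=9,interpolation=cv2.INTER_CUBIC)
f=lambda C,r:np.array([proj(p,C+r*np.array([np.cos(t),np.sin(t),0])) for t in np.linspace(0,6.28,60)])
H=np.array([.6091,.0456,.15])
for C,r in((H+[0,0,.0115],.004),(H,.0135),(H,.009)):
    e=((f(C,r)-[220,150]+.5)*9-.5).astype(int);cv2.polylines(a,[e],True,(0,0,255),1)
cv2.imwrite('pics/w14d.png',a)
q=snap('scene','s14'); np.savez('s14.npz',T=q['T'],K=q['K'])
a=cv2.imread('pics/s14.png'); u=proj(q,H).astype(int);print(u)
a=cv2.resize(a[u[1]-60:u[1]+40,u[0]-50:u[0]+50],None,fx=6,fy=6,interpolation=cv2.INTER_CUBIC);cv2.imwrite('pics/s14c.png',a)
E
```

```text
[252 206]
```

View pics/w14d.png

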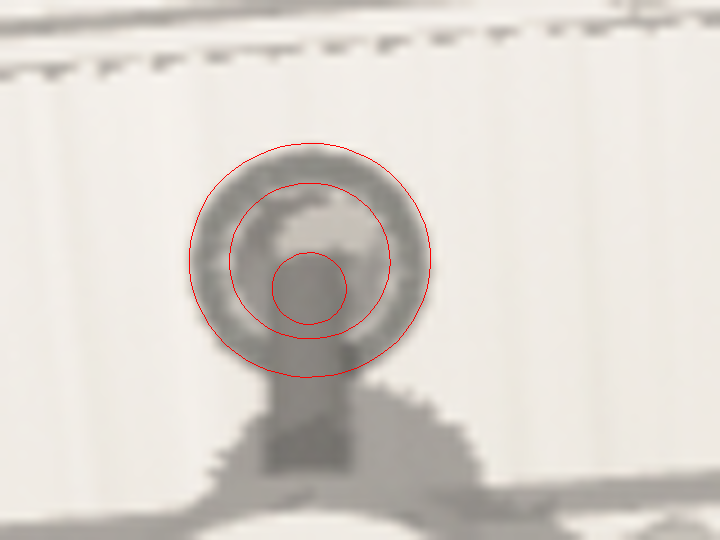

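View pics/s14c.png

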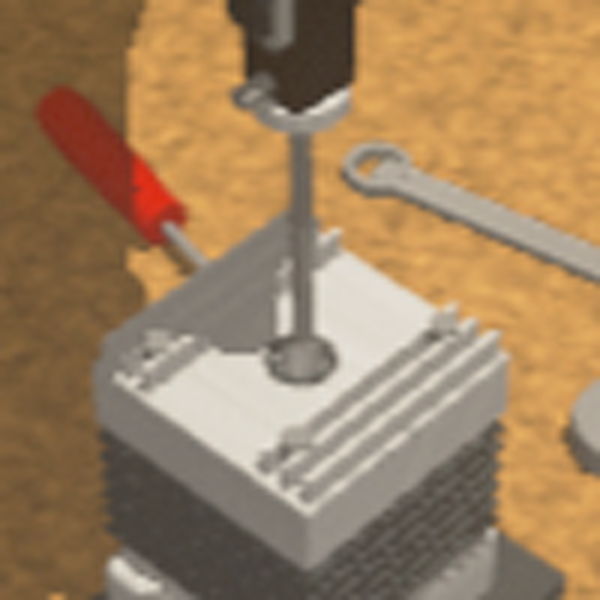

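>>> apply_moves(
  series=[
    {"grip":0,"travel":[0.25,0,0],"turn":[0,0,0]},
    {"grip":0,"travel":[0.25,0,0],"turn":[0,0,0]},
    {"grip":0,"travel":[0,0,0],"turn":[0,0,0]},
  ],
)

```text
clock: 20.78
tcp_pos: [0.6109, 0.0478, 0.2997]
tool_rot: [3.119, 1.569, 1.128]
ft_force: [0.3, -0.4, -2.9]
width: 0.0272
```

```bash
python3 - <<'E'
from h import *
go([0.6108,0.0479,0.233],np.radians(-24.1))
E
```

```text
pos [0.6109 0.0478 0.2997] clk 20.78 F [ 0.3 -0.4 -2.9] w 0.0272 q7 -0.82
travel units total [ 3.335 -0.008  0.006]
jaw yaw deg -24.11 tilt xaxis [ 8.0e-04  1.7e-03 -1.0e+00]
turn total [-0.0001 -0.0013 -0.    ] deg [-0.01 -0.11 -0.  ]
```

>>> apply_moves(
  series=[
    {"grip":0,"travel":[0.3,0,0],"turn":[0,0,0]},
    {"grip":0,"travel":[0.3,0,0],"turn":[0,0,0]},
    {"grip":0,"travel":[0.3,0,0],"turn":[0,0,0]},
    {"grip":0,"travel":[0,0,0],"turn":[0,0,0]},
  ],
)

```text
clock: 21.12
tcp_pos: [0.6107, 0.0478, 0.2792]
tool_rot: [-2.778, 1.569, 1.514]
ft_force: [-0.5, -0.2, -3.9]
width: 0.0276
```

```bash
python3 - <<'E'
from h import *
go([0.6108,0.0479,0.233],np.radians(-24.1))
E
```

```text
pos [0.6107 0.0478 0.2792] clk 21.12 F [-0.5 -0.2 -3.9] w 0.0276 q7 -0.83
travel units total [ 2.311e+00  2.000e-03 -4.000e-03]
jaw yaw deg -24.11 tilt xaxis [ 1.0e-04  1.6e-03 -1.0e+00]
turn total [-0.0001 -0.001   0.0004] deg [-0.01 -0.09  0.03]
```

>>> apply_moves(
  series=[
    {"grip":0,"travel":[0.3,0,0],"turn":[0,0,0]},
    {"grip":0,"travel":[0.3,0,0],"turn":[0,0,0]},
    {"grip":0,"travel":[0.3,0,0],"turn":[0,0,0]},
    {"grip":0,"travel":[0,0,0],"turn":[0,0,0]},
  ],
)

```text
clock: 21.45
tcp_pos: [0.6106, 0.0477, 0.2589]
tool_rot: [-2.426, 1.569, 1.866]
ft_force: [-0.6, -0.2, -2.7]
width: 0.0274
```

```bash
python3 - <<'E'
from h import *
go([0.6108,0.0479,0.233],np.radians(-24.1))
p=snap('wrist','w15')
a=cv2.imread('pics/w15.png'); a=cv2.resize((255*(a[150:230,210:310]/255.)**.6).astype('uint8'),None,fx=7,fy=7,interpolation=cv2.INTER_CUBIC)
cv2.imwrite('pics/w15d.png',a)
E
```

```text
pos [0.6106 0.0477 0.2589] clk 21.45 F [-0.6 -0.2 -2.7] w 0.0274 q7 -0.84
travel units total [ 1.293  0.007 -0.012]
jaw yaw deg -24.11 tilt xaxis [-5.0e-04  1.6e-03 -1.0e+00]
turn total [-0.0001 -0.0008  0.0007] deg [-0.01 -0.07  0.06]
```

View pics/w15d.png

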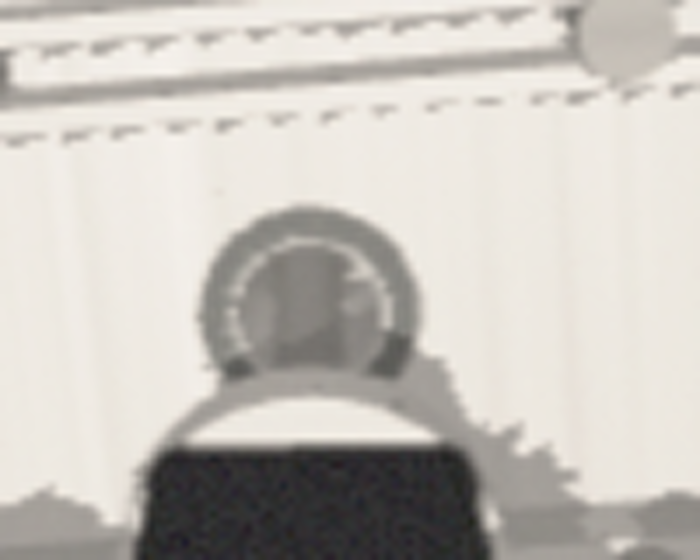

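>>> apply_moves(
  series=[
    {"grip":0,"travel":[0.3,0,0],"turn":[0,0,0]},
    {"grip":0,"travel":[0.3,0,0],"turn":[0,0,0]},
    {"grip":0,"travel":[0.3,0,0],"turn":[0,0,0]},
    {"grip":0,"travel":[0.2,0,0],"turn":[0,0,0]},
    {"grip":0,"travel":[0,0,0],"turn":[0,0,0]},
  ],
)

```text
clock: 21.92
tcp_pos: [0.611, 0.0479, 0.2356]
tool_rot: [3.132, 1.569, 1.141]
ft_force: [0.9, 0.3, -2.9]
width: 0.0271
```

```bash
python3 - <<'E'
from h import *
go([0.6108,0.0479,0.233],np.radians(-24.1))
q=snap('scene','s16'); t=snap('top','t16'); np.savez('s16.npz',T=q['T'],K=q['K'])
H=np.array([.6091,.0456,.15])
for n,m in(('s16',q),('t16',t)):
    a=cv2.imread(f'pics/{n}.png'); u=proj(m,H).astype(int);print(u)
    a=cv2.resize(a[u[1]-60:u[1]+40,u[0]-50:u[0]+50],None,fx=6,fy=6,interpolation=cv2.INTER_CUBIC);cv2.imwrite(f'pics/{n}c.png',a)
go([0.6108,0.0479,0.233],np.radians(-24.1))
E
```

```text
pos [0.611  0.0479 0.2356] clk 21.92 F [ 0.9  0.3 -2.9] w 0.0271 q7 -0.85
travel units total [ 0.129 -0.01   0.006]
jaw yaw deg -24.11 tilt xaxis [ 9.0e-04  1.9e-03 -1.0e+00]
turn total [-0.0001 -0.0014 -0.    ] deg [-0.01 -0.12 -0.  ]
[252 206]
[244 170]
pos [0.6113 0.048  0.2364] clk 22.02 F [ 0.1  0.3 -2.6] w 0.0274 q7 -0.85
travel units total [ 0.169 -0.019  0.015]
jaw yaw deg -24.11 tilt xaxis [ 0.0015  0.002  -1.    ]
turn total [-0.0001 -0.0016 -0.0004] deg [-0.01 -0.14 -0.03]
```

View pics/s16c.png

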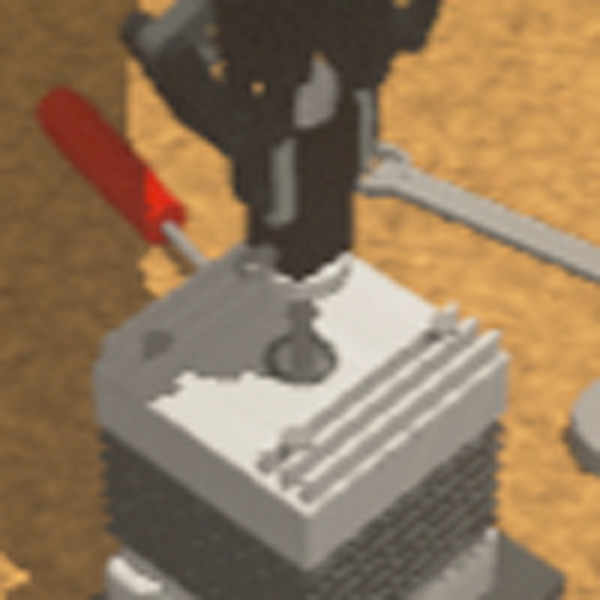

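View pics/t16.png

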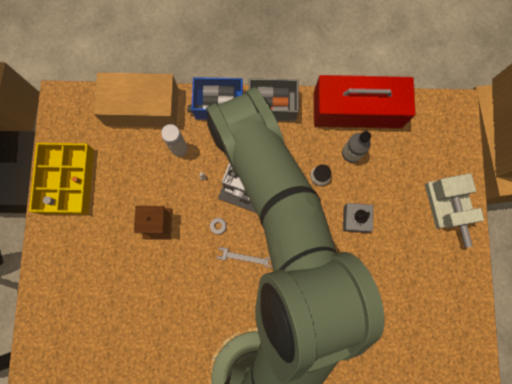

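View pics/s16.png

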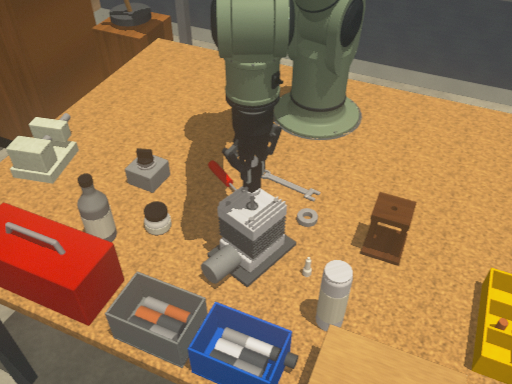

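>>> apply_moves(
  series=[
    {"grip":0,"travel":[0.08,-0.01,0],"turn":[0,-0.001,0]},
    {"grip":0,"travel":[0,0,0],"turn":[0,0,0]},
    {"grip":0,"travel":[0,0,0],"turn":[0,0,0]},
  ],
)

```text
clock: 22.27
tcp_pos: [0.6114, 0.0482, 0.2353]
tool_rot: [2.312, 1.569, 0.32]
ft_force: [0.0, 0.4, -2.4]
width: 0.027
```

```bash
python3 - <<'E'
from h import *
go([0.6108,0.0479,0.233],np.radians(-24.1))
q=dict(np.load('s16.npz'))
H=np.array([.6091,.0456,.15])
f=lambda C,r:np.array([proj(q,C+r*np.array([np.cos(t),np.sin(t),0])) for t in np.linspace(0,6.28,60)])
a=cv2.imread('pics/s16c.png')
for C,r in((H,.009),(H,.0135),(H+[0,0,.2360-.0387-.15],.017),(H+[0,0,.2360-.0387-.15],.004),(H,.004)):
    e=((f(C,r)-[202,146]+.5)*6-.5).astype(int);cv2.polylines(a,[e],True,(0,0,255),1)
cv2.imwrite('pics/s16e.png',a)
p=snap('wrist','w17'); a=p['pixels'][150:230,210:310,::-1]
a=cv2.resize((255*(a/255.)**.6).astype('uint8'),None,fx=7,fy=7,interpolation=cv2.INTER_CUBIC)
f=lambda C,r:np.array([proj(p,C+r*np.array([np.cos(t),np.sin(t),0])) for t in np.linspace(0,6.28,60)])
for C,r in((H,.009),(H,.0135),(H,.004)):
    e=((f(C,r)-[210,150]+.5)*7-.5).astype(int);cv2.polylines(a,[e],True,(0,0,255),1)
cv2.imwrite('pics/w17d.png',a)
go([0.6108,0.0479,0.233],np.radians(-24.1)); print(arm.observe()['qvel'])
E
```

```text
pos [0.6114 0.0482 0.2353] clk 22.27 F [ 0.   0.4 -2.4] w 0.027 q7 -0.86
travel units total [ 0.115 -0.022  0.027]
jaw yaw deg -24.12 tilt xaxis [ 1.9e-03  6.0e-04 -1.0e+00]
turn total [-0.0002 -0.0009 -0.001 ] deg [-0.02 -0.08 -0.08]
pos [0.6114 0.0482 0.2353] clk 22.32 F [-0.5  0.8 -2.8] w 0.0274 q7 -0.86
travel units total [ 0.114 -0.021  0.027]
jaw yaw deg -24.11 tilt xaxis [ 1.8e-03  6.0e-04 -1.0e+00]
turn total [-0.0002 -0.0009 -0.0009] deg [-0.01 -0.07 -0.08]
[1.73112868e-03 3.57240606e-05 1.41801011e-03 1.12167463e-03
 1.06479474e-03 9.26963803e-04 4.33567154e-04]
```

View pics/s16e.png

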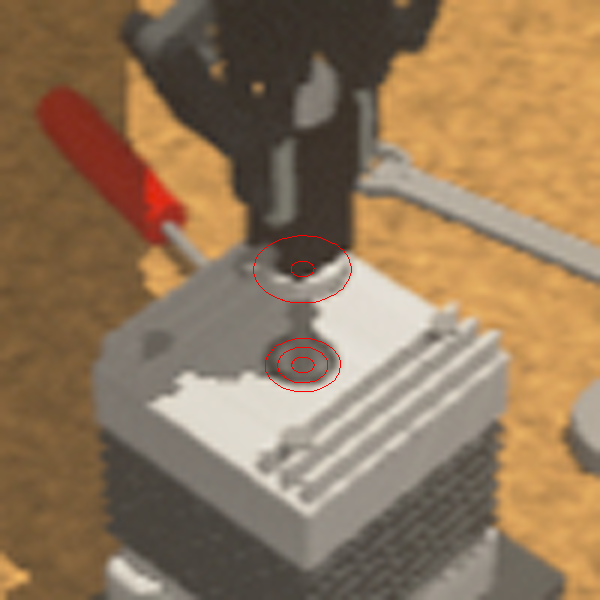

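View pics/w17d.png

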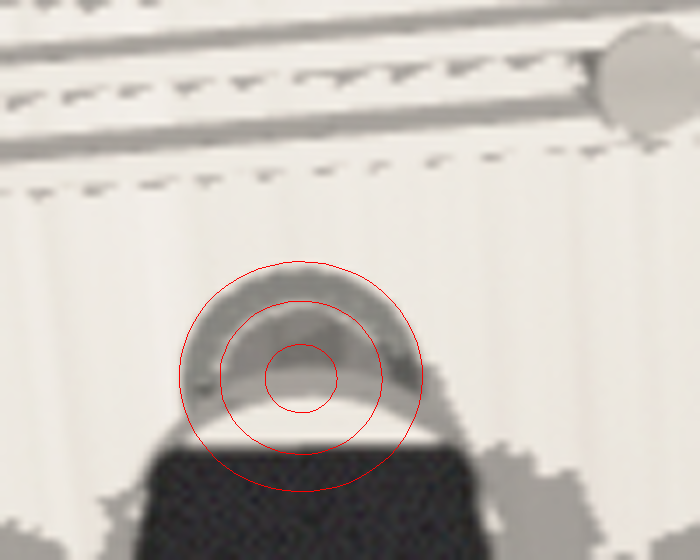

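>>> apply_moves(
  series=[
    {"grip":0,"travel":[0,-0.03,0.02],"turn":[0,0,0]},
    {"grip":0,"travel":[0,0,0],"turn":[0,0,0]},
    {"grip":0,"travel":[0,0,0],"turn":[0,0,0]},
    {"grip":0,"travel":[0,0,0],"turn":[0,0,0]},
  ],
)

```text
clock: 22.65
tcp_pos: [0.6108, 0.0481, 0.2357]
tool_rot: [2.225, 1.568, 0.233]
ft_force: [-0.1, 0.4, -2.7]
width: 0.0273
```

```bash
python3 - <<'E'
from h import *
go([0.6108,0.0479,0.235],np.radians(-24.1))
for i in range(6): viewer.capture('top')
go([0.6108,0.0479,0.235],np.radians(-24.1)); print(arm.observe()['qvel'].round(4))
E
```

```text
pos [0.6108 0.0481 0.2357] clk 22.65 F [-0.1  0.4 -2.7] w 0.0273 q7 -0.86
travel units total [0.036 0.006 0.008]
jaw yaw deg -24.12 tilt xaxis [ 2.5e-03  6.0e-04 -1.0e+00]
turn total [-0.0002 -0.0011 -0.0014] deg [-0.02 -0.09 -0.12]
pos [0.6107 0.0481 0.2356] clk 22.95 F [-0.   0.1 -2.2] w 0.0272 q7 -0.86
travel units total [0.032 0.007 0.007]
jaw yaw deg -24.11 tilt xaxis [ 2.4e-03  6.0e-04 -1.0e+00]
turn total [-0.0002 -0.001  -0.0013] deg [-0.01 -0.09 -0.11]
[-0.0011 -0.0012  0.0007  0.001   0.0003  0.0015  0.0011]
```

```bash
python3 - <<'E'
from h import *
print(arm.job_done()); go([0.6108,0.0479,0.235])
E
```

```text
the job is handed in; nothing more can be done
None
the job is handed in; nothing more can be done
```

The job is handed in at about 23 s of the 70 s allowed; no verdict came back. The scope is still gripped and hangs in the plug hole.

- **Stop:** I pushed the head down until it bottomed. That took 6–7 mm of travel, and the force peaked at about 54 N on the fingers, higher than I intended. It came back up, and I twisted the bar clockwise until the wrist torque rose to about 1 N m. The pictures show the bar turned about 66° (1.15 rad), which agrees with the end stop.
- **Scope:** I lifted it straight out of its stand and lowered it through the hole in small steps. The wrist force showed only the scope's weight, so I saw no sign of it touching the engine.

| Last check | Reading |
|---|---|
| Tip depth below the mouth | about 63 mm |
| Offset from the measured hole axis | under 1 mm |
| Tool tilt | about 0.15° |
| Finger opening on the handle | 27 mm |
| Drift over the last 0.3 s | about 0.1 mm |

- **Disagreements:** The cameras put the hole up to 4 mm apart in x. I used the wrist view, where the hole and the tip show in the same picture. In the scene view the hole and the flange are offset by nearly the same amount, so it agrees to about 1 mm. The tip could not be seen inside the cylinder, so its depth comes from the grip height.
- **Bystanders:** None looked moved in the last scene and top pictures; I did not measure them.

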